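# Weigh the part-used grease tins and restock the rack

### The job

Weigh each part-used grease tin on the beam balance. Every tin heavy enough to tip the pan down goes back in stock: stand it on the rack's open runway and push it along the rack's wall through the mouth until more than half of it is under the red wire guard, pushing the tins before it further in; every tin that leaves the pan up goes standing into the blue refill tray. Leave all tins upright and the other things on the bench where they are.

Things in the scene. Friction and masses are not known exactly. Their poses are not given: they have to be found in the camera images.
- tin_a: grease tin, upright steel cylinder, 58 mm diameter, 55 mm tall, green band and yellow lid; all tins look alike, but they weigh anything from 48 to 192 g depending on how much grease is left. Origin at the centre of its underside, z up. None if this tin is absent.
- tin_b: grease tin, upright steel cylinder, 58 mm diameter, 55 mm tall, green band and yellow lid; all tins look alike, but they weigh anything from 48 to 192 g depending on how much grease is left. Origin at the centre of its underside, z up. None if this tin is absent.
- tin_c: grease tin, upright steel cylinder, 58 mm diameter, 55 mm tall, green band and yellow lid; all tins look alike, but they weigh anything from 48 to 192 g depending on how much grease is left. Origin at the centre of its underside, z up. None if this tin is absent.
- tin_d: grease tin, upright steel cylinder, 58 mm diameter, 55 mm tall, green band and yellow lid; all tins look alike, but they weigh anything from 48 to 192 g depending on how much grease is left. Origin at the centre of its underside, z up. None if this tin is absent.
- rack: fixed plywood and metal stock rack, a lane along its own y. Origin at bench level on the mouth line (yellow stripe), mid-lane; pushing is towards +y. Floor 4 mm thick, x from -48 to +44 mm, y from -165 to +255 mm. A wall 44 mm high, 12 mm thick, inner face at x = +32 mm, runs the whole length; a tin touching it has its centre at x = +3 mm.
- runway (a point): a point on the floor of the open runway (rack y from -165 to 0 mm), 85 mm before the mouth, where the centre of a tin touching the wall would be. The runway has the wall on its +x side and nothing on its -x side.
- guard (a point): point on the mouth line, mid-lane, 70 mm above the bench: the near end of the red wire guard that roofs the bay (wires 6 mm thick centred 70 mm above the bench; hoops with posts beside the lane at rack y = 13 and 245 mm). Nothing can be set into the bay from above.
- bay_end (a point): point on the bay's floor at its end stop, rack y = 245 mm. The bay runs from the mouth to here, between the wall and a kerb 24 mm high with its inner face at rack x = -34 mm (from rack y = 10 mm). Up to four tins fit in a row.
- beam (a joint): tilt of the balance beam, rad, from -0.12 (slug down, pan up: empty or a light tin) to +0.12 (pan down: a heavy tin); positive means pan lower than level. The slug balances a tin of about 120 g at the pan's centre. It settles within about a second, at one stop or the other.
- pan (a point): centre of the inner floor of the balance's round steel pan (inside diameter 70 mm, rim 12 mm above this floor). Moves with the beam: about 65 mm above the bench when up, 39 mm when down. Its x axis points along the beam away from the pivot, which is 110 mm back at -x, 52 mm above the bench, in a fixed grey base 100 x 70 mm with a white dial plate 98 mm high; a brass slug sits 70 mm beyond.
- tray: fixed blue open refill tray, 240 mm along its x, 140 mm along its y, walls 4 mm thick and 45 mm high, inner floor 4 mm above the bench. Origin at the centre of its underside. Room for three tins side by side along x.
- screwdriver: bystander: screwdriver lying on the bench, origin on the underside
- sprocket: bystander: dark steel ring, 84 mm diameter, 6 mm thick, lying flat
- spray_can: bystander: blue spray can, 52 mm diameter, 160 mm tall, behind the rack's wall
- lube_bottle: bystander: red bottle, 48 mm diameter, 120 mm tall, behind the rack's wall
- bolt_jar: bystander: glass jar, 50 mm diameter, 60 mm tall
- wrench: bystander: wrench lying on the bench behind the rack
- bearing: bystander: steel bearing ring, 42 mm diameter, 12 mm tall, lying flat between tray and rack

How it is judged:
By the outcome, as a careful person would: the job done as asked, in the order asked, and still so for the second after the job is handed in, with the robot touching nothing.
Of tin_b, tin_c, tin_d only 2 to 3 are there at a start; the rules pass over those that are not, and their reading is None.
At some moment in a run one of tin_a, tin_b, tin_c, tin_d may be knocked a few centimetres aside while the robot is not near it.
It also fails if it takes over 210 s, if anything falls off the work surface, if the arm or the gripper's body presses on something with over 40 N, if the wrist force passes 120 N, or if a joint passes its speed limit or range.

### The arm

A 6-joint arm with a two-finger parallel gripper is mounted at the origin on the work surface. World frame = base frame: x ahead of the robot, y to its left, z up, the work surface at z = 0. Lengths are in m, angles in rad, forces in N, time in s.
With the tool pointing down it reaches from about 0.3 to 0.825 m from the base axis. Payload 5.4 kg.
Tool frame: the origin (TCP) lies midway between the tips of the shut fingers; the grasp point (between the pads) lies 19 mm behind it; z points along the fingers, y is the direction in which the jaws open and shut (so a half turn about z gives the same grasp; the last joint's range is limited). The gripper opens to 92 mm and grips with 3 to 60 N. Pads are 20 mm wide; open, the fingers measure 128 mm over their backs; the gripper's body (75 mm by 189 mm) begins 69 mm behind the grasp point.
Start: joints at [-1.505, 0.158, 1.597, -0, 1.386, -0.21], TCP at [0.157, -0.553, 0.215] pointing down, gripper open.
Joint ranges: [-2.91, 2.91], [-0.94, 2.29], [0.18, 2.7], [-1.29, 4.43], [0.17, 2.64], [-3, 3]. Speed limits (rad/s): [2.57, 2.57, 3.14, 3.14, 3.14, 3.14].

### API

Orientations are given as a rotation vector (axis times angle).
In Python, from workcell import bot gives the robot as it stands.
- The arm moves only by the shell command python3 -m inch 'ROWS' [FORCE]. ROWS is JSON, a list of rows, each an object of numbers: "grip": the finger opening in mm, from 0 to 91.9; "x", "y", "z": the shift along the world's x, y, z in mm; "spin": the turn about the world's z in degrees. A call has 1 to 10 rows; each row is the pose to reach, as a shift and turn from the pose measured when the call began; what a row does not reach only later rows make up. A row lasts 1/12 s, in which the tool goes at most 41.7 mm and 7.16 degrees, less where a joint would pass 70% of its speed; a pose out of reach is approached as far as the arm can. A call with a gripper value outside its range is refused whole. The fingers move at their own pace and stop on an object; FORCE is the grip in N (left out, the last holds). Time passes only in rows, so rows that repeat a pose let the fingers close. It gives the time, the measured TCP pose, the force and the opening at its end, in the units of the state.
- bot.observe(): the state, without advancing time (a new reading comes with each control period).
- bot.capture(name): name is "scene" or "side" or "wrist"; returns the picture (384x512x3 uint8, red, green, blue); there is no depth.
- bot.get_calibration(name): a dict with "mtx" (3x3 intrinsics, pixels), "extrinsics" (4x4, takes a point from camera to world coordinates); the wrist camera has in their place "hand_eye" (4x4, takes a point from camera to tool coordinates, whose origin is the TCP and whose axes are the flange's). Camera axes: x right, y down, z forward; pixel columns grow to the right and rows downward; lengths in m; the calibration is good to about 2 mm. A picture is of the moment at which its call begins: read the wrist's pose just before it. get_calibration takes no time and is no camera call.
- bot.finish_job(): hands the job in, once; it reports no verdict.
Trained networks look in the newest picture that a camera, given by its name, has taken for a name from the list of things; names that differ only in an ending like _2 or _b are one class to them, and where a whole thing is asked for, a point or a joint stands for the part that bears it (a point fixed in the world has none). Each returns a list of dicts, best first, with "p" (0 to 1); they miss things now and then, are a little off and sometimes report something else, mostly with a low value. They report only what shows in the picture. A call takes as long as a camera call.
- bot.regions_of(camera, name): "region" (384x512 bool, what is visible of it) and "bbox" ([left, top, right, bottom] in pixels, round what is visible of it).
- bot.spot_point(camera, name): "position" ([column, row] in pixels: a listed point, or the origin of a listed thing).
The state is a dict: "clock": time; "q": joint angles; "dq": joint speeds; "joint_torque": joint torques, N m; "eef_pos": TCP position; "orientation": TCP orientation; "wrist_force": force on the tool from outside, world axes, zero at the start; "wrist_torque": the same for the moment, N m; "gripper_width": finger opening in m.
Only numpy, scipy, OpenCV 4.12 (cv2) and the standard library are available. Lean on these libraries where they do the work, as an engineer would, in place of code of your own. Each camera call takes 0.05 s, during which the arm holds its last target. There are 200 camera calls.

## Working session

There is one attempt and no reset: what is moved stays moved. The work goes in short steps, Python scripts to look and compute and a shell command to move; the robot and the scene stay as the last step left them, time stands still between calls to the robot, and variables do not carry over. Pictures are saved under pics/ and viewed, on a budget of 14 in all, crops included, one or two more only if the job needs it, and the job is handed in when it is done.

```bash
mkdir -p pics
cat > h.py <<'E'
import numpy as np, cv2
from scipy.spatial.transform import Rotation as R
from workcell import bot
def cam(name):
    c=bot.get_calibration(name); K=np.array(c["mtx"])
    if name=="wrist":
        s=bot.observe(); T=np.eye(4); T[:3,:3]=R.from_rotvec(s["orientation"]).as_matrix(); T[:3,3]=s["eef_pos"]
        return K,T@np.array(c["hand_eye"])
    return K,np.array(c["extrinsics"])
def ray(K,E,px,z):
    d=E[:3,:3]@np.linalg.inv(K)@np.array([px[0],px[1],1.]); o=E[:3,3]
    return (o+d*(z-o[2])/d[2])[:3]
def proj(K,E,p):
    q=np.linalg.inv(E)@np.append(p,1); u=K@q[:3]; return u[:2]/u[2]
def save(n,im): cv2.imwrite("pics/"+n+".png",im[:,:,::-1])
E
python3 - <<'E'
from h import *
for c in ["scene","side"]:
    K,E=cam(c); im=bot.capture(c); save(c+"0",im)
    print(c,E[:3,3].round(3),K[0,0].round(0))
    for n,z in [("tin_a",0),("runway",.004),("guard",.07),("bay_end",.004),("pan",.065),("tray",0),("rack",0),("bolt_jar",0),("bearing",0),("spray_can",0),("lube_bottle",0),("sprocket",0)]:
        for r in bot.spot_point(c,n)[:5]:
            if r["p"]>.3: print(n,round(r["p"],2),np.round(r["position"]),ray(K,E,r["position"],z).round(3))
s=bot.observe(); print(s["clock"],s["eef_pos"],s["orientation"],s["gripper_width"])
a=cv2.imread("pics/scene0.png");
E
```

```text
scene [1.21  0.012 0.947] 360.0
tin_a 0.59 [318. 178.] [0.414 0.115 0.   ]
runway 0.6 [248. 222.] [ 0.622 -0.095  0.004]
guard 0.64 [276. 213.] [ 0.622 -0.01   0.07 ]
bay_end 0.86 [358. 230.] [0.606 0.244 0.004]
pan 0.74 [224. 161.] [ 0.433 -0.201  0.065]
tray 0.69 [177. 191.] [ 0.527 -0.346  0.   ]
tray 0.45 [226. 161.] [ 0.378 -0.208  0.   ]
rack 0.72 [274. 228.] [ 0.629 -0.014  0.   ]
bolt_jar 0.63 [139. 163.] [ 0.424 -0.509  0.   ]
bearing 0.61 [211. 208.] [ 0.579 -0.22   0.   ]
spray_can 0.56 [261. 281.] [ 0.807 -0.032  0.   ]
lube_bottle 0.77 [297. 279.] [0.788 0.069 0.   ]
sprocket 0.73 [211. 154.] [ 0.351 -0.268  0.   ]
sprocket 0.46 [248. 224.] [ 0.626 -0.093  0.   ]
side [ 0.277 -0.758  0.866] 379.0
tin_a 0.75 [182. 177.] [0.413 0.132 0.   ]
tin_a 0.55 [180. 141.] [0.46  0.309 0.   ]
runway 0.75 [274. 204.] [ 0.63  -0.099  0.004]
guard 0.49 [274. 359.] [ 0.422 -0.521  0.07 ]
bay_end 0.81 [226. 142.] [0.605 0.234 0.004]
pan 0.63 [224. 237.] [ 0.44  -0.192  0.065]
tray 0.85 [276. 294.] [ 0.509 -0.362 -0.   ]
rack 0.72 [259. 185.] [ 0.625 -0.003  0.   ]
rack 0.32 [310. 173.] [ 0.797 -0.024  0.   ]
bolt_jar 0.84 [275. 359.] [ 0.435 -0.502  0.   ]
spray_can 0.79 [307. 172.] [ 0.79  -0.016  0.   ]
lube_bottle 0.89 [293. 160.] [0.779 0.053 0.   ]
sprocket 0.85 [204. 287.] [ 0.349 -0.27   0.   ]
1.3 [ 0.15656402 -0.55327684  0.21459618] [-3.11176346e+00 -4.31891122e-01 -2.58448538e-06] 0.09176274545911196
```

View pics/scene0.png

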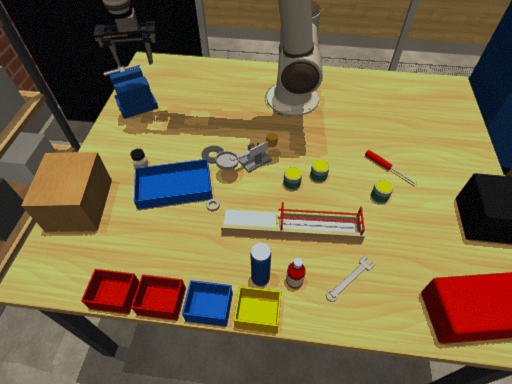

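View pics/side0.png

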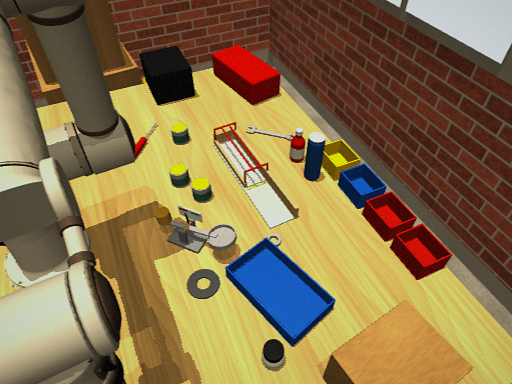

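The scene shows three tins, with lids near (292,172), (319,164) and (383,184). The rack is at (220–363,205–240), the balance pan at (227,161) with its base at (257,155), and the tray at (173,184). The side view agrees. Next I locate the lids by colour and refine the rack, pan and tray.

```bash
cat >> h.py <<'E'
def lids(c,im,K,E,z=.055,amin=30):
    hsv=cv2.cvtColor(im,cv2.COLOR_RGB2HSV)
    m=((hsv[...,0]>25)&(hsv[...,0]<34)&(hsv[...,1]>200)&(hsv[...,2]>120)).astype(np.uint8)
    n,_,st,ce=cv2.connectedComponentsWithStats(m)
    return [(ce[i].round(0),st[i][4],ray(K,E,ce[i],z)[:2].round(4)) for i in range(1,n) if st[i][4]>amin]
E
python3 - <<'E'
from h import *
for c in ["scene","side"]:
    K,E=cam(c); im=cv2.imread(f"pics/{c}0.png")[:,:,::-1].copy()
    for l in lids(c,im,K,E): print(c,*l)
    bot.capture(c)
    for n,z in [("tray",.045),("sprocket",.003),("pan",.07),("bearing",.006)]:
        for r in bot.regions_of(c,n)[:1]:
            ys,xs=np.nonzero(r["region"]); b=cv2.minAreaRect(np.c_[xs,ys].astype(np.float32))
            print(c,n,round(r["p"],2),r["bbox"],ray(K,E,(xs.mean(),ys.mean()),z).round(3))
            if n=="tray":
                h=cv2.approxPolyDP(cv2.convexHull(np.c_[xs,ys].astype(np.int32)),6,True)[:,0]
                print([ (tuple(map(int,p)),ray(K,E,p,.045)[:2].round(3).tolist()) for p in h])
big=cv2.resize(cv2.imread("pics/scene0.png")[130:250,120:420],None,fx=2.66,fy=2.66,interpolation=cv2.INTER_CUBIC); cv2.imwrite("pics/crop1.png",big)
E
```

```text
scene [320. 165.] 133 [0.4032 0.1161]
scene [293. 173.] 143 [0.447  0.0284]
scene [384. 186.] 149 [0.465  0.3169]
scene [258. 309.] 1101 [ 0.9049 -0.0284]
scene tray 0.91 [134.9, 159.2, 212.1, 208.5] [ 0.534 -0.352  0.045]
[((212, 197), [0.57, -0.214]), ((139, 209), [0.642, -0.425]), ((135, 169), [0.489, -0.489]), ((206, 159), [0.416, -0.266])]
scene sprocket 0.72 [201.2, 146.3, 220.8, 161.9] [ 0.348 -0.271  0.003]
scene pan 0.82 [214.4, 131.9, 279.2, 170.8] [ 0.402 -0.153  0.07 ]
scene bearing 0.69 [219.6, 203.3, 363.7, 243.2] [0.614 0.053 0.006]
side [179. 127.] 101 [0.4657 0.3173]
side [340. 158.] 231 [ 0.8859 -0.0482]
side [178. 169.] 147 [0.4033 0.1165]
side [200. 183.] 164 [0.4473 0.0287]
side tray 0.7 [223.9, 240.6, 332.4, 349.5] [ 0.509 -0.378  0.045]
[((333, 306), [0.601, -0.464]), ((293, 346), [0.474, -0.506]), ((226, 268), [0.413, -0.269]), ((267, 239), [0.544, -0.231]), ((334, 298), [0.614, -0.448])]
side sprocket 0.97 [187.5, 269.6, 220.6, 296.5] [ 0.351 -0.262  0.003]
side pan 0.8 [158.8, 207.3, 237.4, 252.2] [ 0.393 -0.15   0.07 ]
```

View pics/crop1.png

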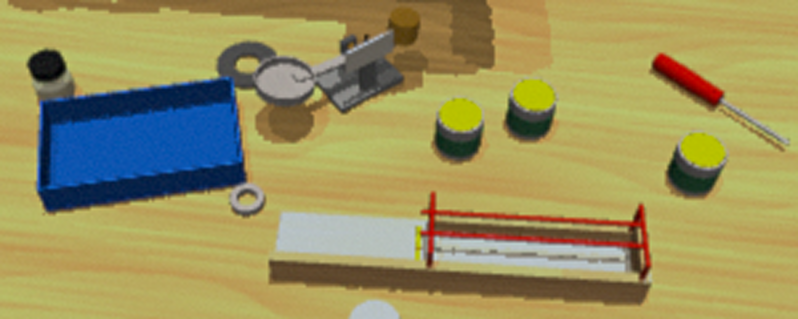

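```bash
python3 -m inch '[{"x":330,"y":420,"z":200},{"x":330,"y":420,"z":200},{"x":330,"y":420,"z":200},{"x":330,"y":420,"z":200},{"x":330,"y":420,"z":200},{"x":330,"y":420,"z":200},{"x":330,"y":420,"z":200},{"x":330,"y":420,"z":200},{"x":330,"y":420,"z":200},{"x":330,"y":420,"z":200}]' 20; python3 -m inch '[{"x":99,"y":126,"z":60},{"x":99,"y":126,"z":60},{"x":99,"y":126,"z":60},{"x":99,"y":126,"z":60},{"x":99,"y":126,"z":60},{"x":99,"y":126,"z":60}]'
python3 - <<'E'
from h import *
K,E=cam("wrist"); im=bot.capture("wrist"); save("w1",im)
s=bot.observe(); print(s["clock"],s["eef_pos"],s["orientation"],s["q"])
for n,z in [("runway",.004),("guard",.07),("bay_end",.004),("pan",.065),("tray",0),("rack",0)]:
    for r in bot.spot_point("wrist",n)[:2]: print(n,round(r["p"],2),np.round(r["position"]),ray(K,E,r["position"],z).round(3))
for l in lids("wrist",im,K,E): print(*l)
K,E=cam("scene"); print(ray(K,E,(271.5,140),.04))
E
```

```text
1.85 [ 0.15655733 -0.55326062  0.21458695] [3.11177199e+00 4.31798017e-01 1.53643224e-05] [-1.50510837e+00  1.58402424e-01  1.59702559e+00  1.02746532e-05
  1.38616059e+00 -2.10078454e-01]
[ 0.29264296 -0.05667956  0.04      ]schema error: expected keys grip, x, y, z, spin
schema error: expected keys grip, x, y, z, spin
```

View pics/w1.png

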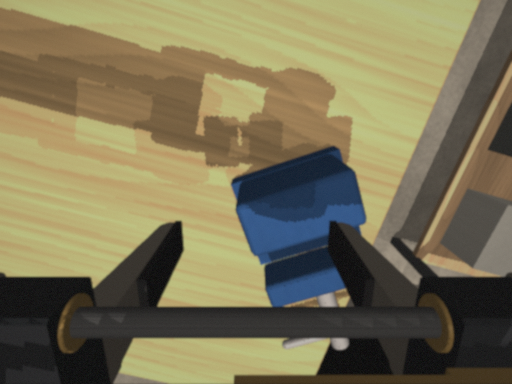

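The move was refused because every key is needed in each row, so this is still the start view: a blue holder at (300,220) between the fingers.

```bash
python3 -m inch '[{"grip":91,"x":270,"y":420,"z":200,"spin":0},{"grip":91,"x":270,"y":420,"z":200,"spin":0},{"grip":91,"x":270,"y":420,"z":200,"spin":0},{"grip":91,"x":270,"y":420,"z":200,"spin":0},{"grip":91,"x":270,"y":420,"z":200,"spin":0},{"grip":91,"x":270,"y":420,"z":200,"spin":0},{"grip":91,"x":270,"y":420,"z":200,"spin":0},{"grip":91,"x":270,"y":420,"z":200,"spin":0},{"grip":91,"x":270,"y":420,"z":200,"spin":0},{"grip":91,"x":270,"y":420,"z":200,"spin":0}]' 20
python3 - <<'E'
from h import *
s=bot.observe(); print(s["clock"],s["eef_pos"],s["orientation"],s["q"])
E
```

```text
clock: 2.98
eef_pos: [0.3663, -0.2261, 0.3706]
orientation: [3.111, 0.431, 0.001]
wrist_force: [-0.1, -0.5, -0.3]
gripper_width: 0.0913
2.9833 [ 0.36626987 -0.22608541  0.3705925 ] [3.11106797e+00 4.31111023e-01 1.03331947e-03] [-8.35386450e-01 -2.82946126e-01  1.71542787e+00  9.67024034e-05
  1.70808237e+00  4.60030330e-01]
```

Run:
```python
from h import *
K,E=cam("wrist"); im=bot.capture("wrist"); save("w2",im)
print(E[:3,3],E[:3,:3].round(2))
for n,z in [("runway",.004),("guard",.07),("bay_end",.004),("pan",.065),("tray",0),("rack",0)]:
    for r in bot.spot_point("wrist",n)[:2]: print(n,round(r["p"],2),np.round(r["position"]),ray(K,E,r["position"],z).round(3))
for l in lids("wrist",im,K,E): print(*l)
```

```text
[ 0.44450876 -0.20466821  0.54137096] [[ 0.27 -0.92 -0.28]
 [-0.96 -0.26 -0.08]
 [ 0.    0.29 -0.96]]
guard 0.33 [349.  89.] [ 0.499 -0.337  0.07 ]
pan 0.76 [247. 105.] [ 0.434 -0.195  0.065]
tray 0.96 [351.  84.] [ 0.515 -0.357  0.   ]
```

View pics/w2.png

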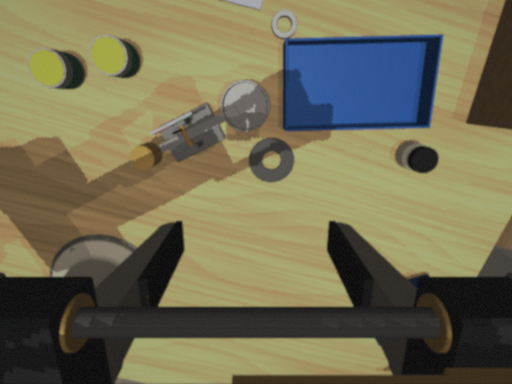

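The wrist view shows the pan's rim circle centred near (246,105), the slug at (147,155), and the tray's top corners at (286,37), (441,36), (432,128) and (284,130). Two tins are at the upper left.

Run:
```python
from h import *
K,E=cam("wrist")
p=ray(K,E,(246,105),.076); sl=ray(K,E,(147,155),.045); print("pan",p,"slug",sl,p-sl,np.linalg.norm((p-sl)[:2]),np.degrees(np.arctan2(*(p-sl)[:2][::-1])))
print([ray(K,E,x,.076)[:2].round(3).tolist() for x in [(222,105),(270,105),(246,80),(246,130)]])
c=[ray(K,E,x,.045)[:2] for x in [(286,37),(441,36),(432,128),(284,130)]]; print(np.round(c,3),np.mean(c,0))
d=np.array(c[1])-c[0]+np.array(c[2])-c[3]; print(np.degrees(np.arctan2(d[1],d[0])))
for cn,px in [("scene",(227.5,161)),]:
    K,E=cam(cn); print(cn,ray(K,E,px,.076))
s=bot.observe(); T=R.from_rotvec(s["orientation"]).as_matrix(); print("jaw deg",np.degrees(np.arctan2(T[1,1],T[0,1])))
```

```text
pan [ 0.43245441 -0.19571548  0.076     ] slug [ 0.30799138 -0.05498101  0.045     ] [ 0.12446302 -0.14073446  0.031     ] 0.18787557963055312 -48.51103416103855
[[0.423, -0.161], [0.442, -0.231], [0.467, -0.186], [0.397, -0.205]]
[[ 0.544 -0.227]
 [ 0.608 -0.452]
 [ 0.479 -0.499]
 [ 0.41  -0.266]] [ 0.51030996 -0.36102965]
-73.78118744043738
scene [ 0.44271815 -0.18577689  0.076     ]
jaw deg -74.32146047285615
```

```bash
python3 -m inch '[{"grip":91,"x":81,"y":254,"z":-240,"spin":-64},{"grip":91,"x":81,"y":254,"z":-240,"spin":-64},{"grip":91,"x":81,"y":254,"z":-240,"spin":-64},{"grip":91,"x":81,"y":254,"z":-240,"spin":-64},{"grip":91,"x":81,"y":254,"z":-240,"spin":-64},{"grip":91,"x":81,"y":254,"z":-240,"spin":-64},{"grip":91,"x":81,"y":254,"z":-240,"spin":-64},{"grip":91,"x":81,"y":254,"z":-240,"spin":-64},{"grip":91,"x":81,"y":254,"z":-240,"spin":-64},{"grip":91,"x":81,"y":254,"z":-240,"spin":-64}]' 20
python3 - <<'E'
from h import *
s=bot.observe(); T=R.from_rotvec(s["orientation"]).as_matrix(); print(s["clock"],s["q"].round(2),"jaw deg",np.degrees(np.arctan2(T[1,1],T[0,1])),s["eef_pos"])
K,E=cam("scene"); im=bot.capture("scene")
for l in lids("scene",im,K,E): print(*l)
E
```

```text
clock: 4.17
eef_pos: [0.4428, 0.0274, 0.1234]
orientation: [-2.862, 1.294, 0.014]
wrist_force: [0.2, 0.7, -1.0]
gripper_width: 0.0912
4.1667 [-0.21 -0.09  2.04  0.    1.2   2.2 ] jaw deg -138.64724467366636 [0.44280835 0.02738183 0.12337336]
[320. 165.] 138 [0.4034 0.1164]
[296. 170.] 41 [0.4349 0.0384]
[384. 186.] 149 [0.465  0.3169]
[257. 309.] 1107 [ 0.9049 -0.0285]
```

```bash
python3 -m inch '[{"grip":91,"x":4,"y":1,"z":-40,"spin":0},{"grip":91,"x":4,"y":1,"z":-75,"spin":0},{"grip":91,"x":4,"y":1,"z":-105,"spin":0},{"grip":91,"x":4,"y":1,"z":-105,"spin":0},{"grip":50,"x":4,"y":1,"z":-105,"spin":0},{"grip":50,"x":4,"y":1,"z":-105,"spin":0},{"grip":50,"x":4,"y":1,"z":-105,"spin":0},{"grip":50,"x":4,"y":1,"z":-105,"spin":0},{"grip":50,"x":4,"y":1,"z":-105,"spin":0},{"grip":50,"x":4,"y":1,"z":-105,"spin":0}]' 20
```

```text
clock: 5.05
eef_pos: [0.448, 0.0278, 0.0201]
orientation: [-2.861, 1.295, 0.01]
wrist_force: [-0.8, -0.6, 6.6]
gripper_width: 0.0579
```

```bash
python3 -m inch '[{"grip":50,"x":0,"y":0,"z":40,"spin":0},{"grip":50,"x":0,"y":0,"z":80,"spin":0},{"grip":50,"x":0,"y":-20,"z":120,"spin":0},{"grip":50,"x":-15,"y":-224,"z":120,"spin":0},{"grip":50,"x":-15,"y":-224,"z":120,"spin":0},{"grip":50,"x":-15,"y":-224,"z":120,"spin":0},{"grip":50,"x":-15,"y":-224,"z":120,"spin":0},{"grip":50,"x":-15,"y":-224,"z":120,"spin":0},{"grip":50,"x":-15,"y":-224,"z":120,"spin":0},{"grip":50,"x":-15,"y":-224,"z":120,"spin":0}]'
python3 - <<'E'
from h import *
K,E=cam("scene"); im=bot.capture("scene"); save("s3",cv2.resize(im[90:240,150:350],None,fx=3,fy=3))
print([ (l[0],l[2]) for l in lids("scene",im,K,E,.175)])
K,E=cam("side"); im=bot.capture("side"); print([ (l[0],l[2]) for l in lids("side",im,K,E,.175)])
s=bot.observe();print(s["wrist_force"],s["eef_pos"])
E
```

```text
clock: 5.88
eef_pos: [0.4326, -0.1977, 0.1401]
orientation: [-2.858, 1.3, 0.011]
wrist_force: [0.2, 1.6, -1.9]
gripper_width: 0.0575
[(array([320., 165.]), array([0.5116, 0.1019])), (array([384., 186.]), array([0.5652, 0.2759])), (array([257., 309.]), array([ 0.9459, -0.0231]))]
[(array([340., 158.]), array([ 0.7959, -0.1533])), (array([178., 169.]), array([ 0.3846, -0.0129]))]
[-0.45343999  0.22911797 -1.41448685] [ 0.43277184 -0.19527671  0.13974208]
```

View pics/s3.png

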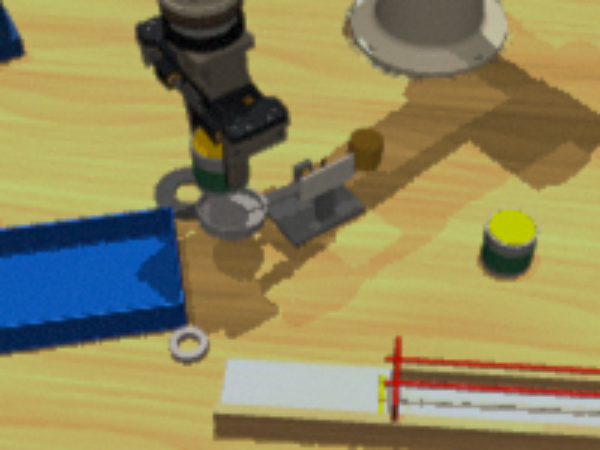

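The tin is held above the pan, at crop position (210,165), and the pan is at (232,212). The bystanders have not moved. Lower and release.

```bash
python3 -m inch '[{"grip":50,"x":0,"y":-1,"z":-30,"spin":0},{"grip":50,"x":0,"y":-1,"z":-45,"spin":0},{"grip":50,"x":0,"y":-1,"z":-52,"spin":0},{"grip":50,"x":0,"y":-1,"z":-52,"spin":0},{"grip":50,"x":0,"y":-1,"z":-52,"spin":0},{"grip":64,"x":0,"y":-1,"z":-52,"spin":0},{"grip":72,"x":0,"y":-1,"z":-52,"spin":0},{"grip":80,"x":0,"y":-1,"z":-52,"spin":0},{"grip":80,"x":0,"y":-1,"z":-52,"spin":0},{"grip":80,"x":0,"y":-1,"z":-52,"spin":0}]'
python3 -m inch '[{"grip":84,"x":0,"y":0,"z":0,"spin":0},{"grip":84,"x":0,"y":0,"z":40,"spin":0},{"grip":84,"x":0,"y":0,"z":80,"spin":0},{"grip":84,"x":0,"y":0,"z":90,"spin":0},{"grip":84,"x":0,"y":0,"z":90,"spin":0},{"grip":84,"x":0,"y":0,"z":90,"spin":0},{"grip":84,"x":0,"y":0,"z":90,"spin":0},{"grip":84,"x":0,"y":0,"z":90,"spin":0},{"grip":84,"x":0,"y":0,"z":90,"spin":0},{"grip":84,"x":0,"y":0,"z":90,"spin":0}]'
python3 - <<'E'
from h import *
im=bot.capture("scene"); im2=bot.capture("side"); a=cv2.resize(im[110:200,190:290],None,fx=4,fy=4); b=cv2.resize(im2[190:280,150:250],None,fx=4,fy=4); save("s4",np.hstack([a,b]))
E
```

```text
clock: 6.82
eef_pos: [0.4331, -0.1966, 0.0883]
orientation: [-2.861, 1.294, 0.011]
wrist_force: [-0.3, 0.3, -0.1]
gripper_width: 0.08
clock: 7.65
eef_pos: [0.4325, -0.1961, 0.177]
orientation: [-2.86, 1.294, 0.014]
wrist_force: [0.4, 0.3, -0.4]
gripper_width: 0.0844
```

View pics/s4.png

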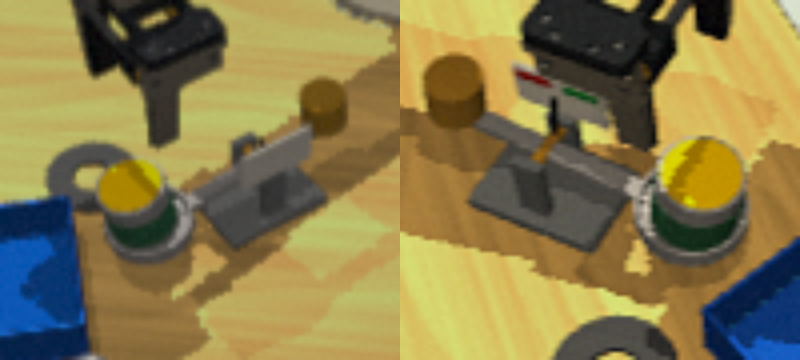

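The beam's slug end is up and the pan is down, so this tin is heavy. Next I take the lid position for the regrasp.

Run:
```python
from h import *
for c in ["scene","side"]:
    K,E=cam(c); im=bot.capture(c)
    m=np.array([r["position"] for r in bot.spot_point(c,"tin_a")]); print(c,[ (r["position"],round(r["p"],2),ray(K,E,r["position"],.039).round(3)) for r in bot.spot_point(c,"tin_a")])
    hsv=cv2.cvtColor(im,cv2.COLOR_RGB2HSV); k=((hsv[...,0]>18)&(hsv[...,0]<34)&(hsv[...,1]>225)).astype(np.uint8)
    n,_,st,ce=cv2.connectedComponentsWithStats(k)
    for i in range(1,n):
        if 40<st[i][4]<400: print(ce[i].round(1),st[i],ray(K,E,ce[i],.094).round(4),ray(K,E,ce[i],.055).round(4))
```

```text
scene [([223.9, 168.1], 0.82, array([ 0.443, -0.2  ,  0.039])), ([317.1, 179.4], 0.67, array([0.452, 0.109, 0.039])), ([377.9, 194.3], 0.57, array([0.489, 0.301, 0.039])), ([212.1, 153.0], 0.29, array([ 0.38 , -0.253,  0.039]))]
[222.  155.8] [215 150  15  13 142] [ 0.4388 -0.2033  0.094 ] [ 0.4036 -0.2132  0.055 ]
[320.1 165.1] [313 160  15  11 130] [0.4386 0.1112 0.094 ] [0.4034 0.1158 0.055 ]
[383.8 185.7] [376 180  16  12 146] [0.4976 0.3039 0.094 ] [0.465  0.3173 0.055 ]
side [([179.6, 179.2], 0.78, array([0.398, 0.086, 0.039])), ([273.5, 207.1], 0.75, array([ 0.611, -0.135,  0.039])), ([179.8, 139.4], 0.73, array([0.454, 0.271, 0.039])), ([272.4, 135.0], 0.69, array([0.751, 0.16 , 0.039])), ([224.1, 242.6], 0.66, array([ 0.438, -0.191,  0.039]))]
[178.3 127.1] [172 123  14   9  95] [0.4556 0.2656 0.094 ] [0.4647 0.3173 0.055 ]
[177.6 168.7] [170 163  16  12 143] [0.3972 0.0743 0.094 ] [0.4033 0.1164 0.055 ]
[225.  233.1] [216 225  19  17 263] [ 0.4397 -0.2027  0.094 ] [ 0.448  -0.1746  0.055 ]
```

```bash
python3 -m inch '[{"grip":84,"x":5,"y":-5,"z":-40,"spin":0},{"grip":84,"x":5,"y":-5,"z":-80,"spin":0},{"grip":84,"x":5,"y":-5,"z":-116,"spin":0},{"grip":84,"x":5,"y":-5,"z":-117,"spin":0},{"grip":84,"x":5,"y":-5,"z":-117,"spin":0},{"grip":50,"x":5,"y":-5,"z":-117,"spin":0},{"grip":50,"x":5,"y":-5,"z":-117,"spin":0},{"grip":50,"x":5,"y":-5,"z":-117,"spin":0},{"grip":50,"x":5,"y":-5,"z":-117,"spin":0},{"grip":50,"x":5,"y":-5,"z":-117,"spin":0}]' 20
python3 -m inch '[{"grip":50,"x":0,"y":0,"z":10,"spin":0},{"grip":50,"x":0,"y":0,"z":30,"spin":0},{"grip":50,"x":0,"y":0,"z":60,"spin":0},{"grip":50,"x":0,"y":0,"z":90,"spin":0},{"grip":50,"x":0,"y":0,"z":110,"spin":0},{"grip":50,"x":0,"y":0,"z":110,"spin":0},{"grip":50,"x":0,"y":0,"z":110,"spin":0}]'
python3 - <<'E'
from h import *
s=bot.observe(); print(s["eef_pos"],s["q"].round(2))
for c in ["scene","side"]:
    K,E=cam(c); bot.capture(c)
    for n,z in [("runway",.004),("guard",.07),("bay_end",.004),("rack",0)]:
        print(c,n,[(round(r["p"],2),ray(K,E,r["position"],z)[:2].round(3)) for r in bot.spot_point(c,n)[:1]])
    for r in bot.regions_of(c,"rack")[:1]:
        ys,xs=np.nonzero(r["region"]); h=cv2.approxPolyDP(cv2.convexHull(np.c_[xs,ys].astype(np.int32)),4,True)[:,0]; print(h.tolist())
im=cv2.imread("pics/scene0.png")[195:250,210:370]; cv2.imwrite("pics/r.png",cv2.resize(im,None,fx=5,fy=5,interpolation=cv2.INTER_CUBIC))
E
```

```text
clock: 8.88
eef_pos: [0.4392, -0.2025, 0.063]
orientation: [-2.862, 1.295, 0.005]
wrist_force: [-0.7, -0.1, 4.9]
gripper_width: 0.0576
clock: 9.47
eef_pos: [0.4397, -0.2029, 0.1741]
orientation: [-2.862, 1.295, 0.001]
wrist_force: [-0.5, -0.1, -1.2]
gripper_width: 0.0574
[ 0.43971942 -0.2029014   0.17412834] [-0.68 -0.04  1.89 -0.    1.3   1.74]
scene runway [(0.93, array([ 0.624, -0.088]))]
scene guard [(0.81, array([ 0.619, -0.001]))]
scene bay_end [(0.6, array([0.608, 0.247]))]
scene rack [(0.74, array([ 0.63 , -0.004]))]
[[364, 233], [361, 242], [224, 234], [221, 226], [226, 211], [282, 206], [361, 210]]
side runway [(0.8, array([ 0.618, -0.089]))]
side guard [(0.64, array([ 0.632, -0.012]))]
side bay_end [(0.83, array([0.609, 0.234]))]
side rack [(0.58, array([0.625, 0.012]))]
[[296, 217], [272, 227], [240, 183], [235, 127], [298, 206]]
```

View pics/r.png

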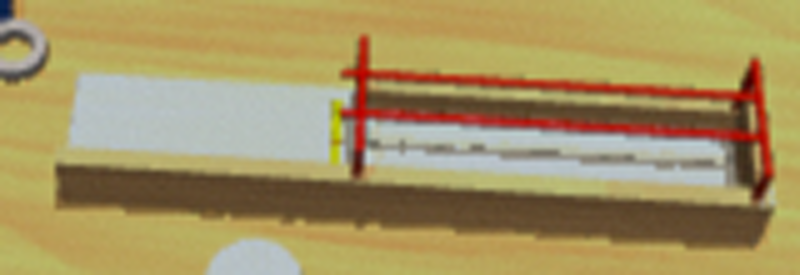

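The rack corners in the full image are: floor far-left (225.6,209.6), wall-top outer edge (221.4,227.6) to (365,236), and stripe end (277.4,215).

Run:
```python
from h import *
from scipy.optimize import least_squares
K,E=cam("scene")
P=np.array([[-.048,-.165,.004],[.044,-.165,.044],[.044,.255,.044]]); px=np.array([[225.6,209.6],[221.4,227.6],[364.6,236]])
def w(p,q): c,s=np.cos(p[2]),np.sin(p[2]); return np.array([p[0]+c*q[0]-s*q[1],p[1]+s*q[0]+c*q[1],q[2]])
f=lambda p: np.concatenate([proj(K,E,w(p,q))-u for q,u in zip(P,px)])
r=least_squares(f,[.625,-.005,.05]); p=r.x; print(p,np.degrees(p[2]),r.fun.round(1))
for q in [(0.003,-.085,.004),(0,0,.07),(0,.245,.004)]: print(w(p,q).round(4))
```

```text
[ 0.62141442 -0.00430649  0.05925779] 3.3952213490918273 [-0.1 -0.2 -0.7  0.   0.7 -0.1]
[ 0.6294 -0.089   0.004 ]
[ 0.6214 -0.0043  0.07  ]
[0.6069 0.2403 0.004 ]
```

```bash
python3 -m inch '[{"grip":50,"x":180,"y":115,"z":-64,"spin":52},{"grip":50,"x":180,"y":115,"z":-64,"spin":52},{"grip":50,"x":180,"y":115,"z":-64,"spin":52},{"grip":50,"x":180,"y":115,"z":-64,"spin":52},{"grip":50,"x":180,"y":115,"z":-64,"spin":52},{"grip":50,"x":180,"y":115,"z":-64,"spin":52},{"grip":50,"x":180,"y":115,"z":-64,"spin":52},{"grip":50,"x":180,"y":115,"z":-64,"spin":52},{"grip":50,"x":180,"y":115,"z":-64,"spin":52},{"grip":50,"x":180,"y":115,"z":-64,"spin":52}]'
python3 - <<'E'
from h import *
s=bot.observe(); T=R.from_rotvec(s["orientation"]).as_matrix(); print(s["q"].round(2),"jaw deg",np.degrees(np.arctan2(T[1,1],T[0,1])),s["eef_pos"])
im=bot.capture("wrist"); im2=bot.capture("scene"); save("w5",np.hstack([im[:,:],cv2.resize(im2[150:270,190:280],(288,384))]))
E
```

```text
clock: 10.9
eef_pos: [0.6192, -0.0874, 0.1087]
orientation: [3.139, 0.089, -0.006]
wrist_force: [-0.1, 0.6, -1.5]
gripper_width: 0.0575
[-0.33  0.38  1.54 -0.    1.22  1.18] jaw deg -86.75459118061168 [ 0.61915317 -0.08744931  0.10867494]
```

View pics/w5.png

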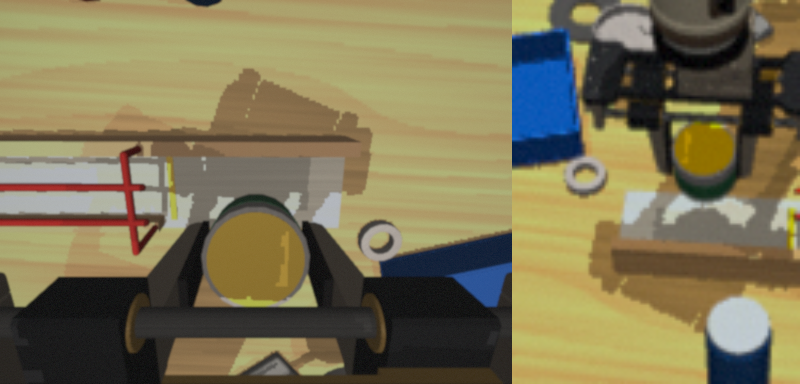

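The tin is held over the runway. In the wrist view, the wall's inner foot line is near row 156, the stripe is at (172,190), and the runway floor ends at col 342.

Run:
```python
from h import *
K,E=cam("wrist")
for n,px,z in [("foot L",(60,155),.004),("foot R",(330,156),.004),("walltop R",(330,141),.044),("walltop outer R",(335,135),.044),("stripe top",(170,158),.004),("stripe bot",(175,218),.004),("end top",(346,157),.004),("end bot",(340,225),.004)]: print(n,ray(K,E,px,z).round(4))
p=[.6214,-.0043,.0593]
c,s=np.cos(p[2]),np.sin(p[2])
for n,q in [("foot 0",(.032,.0,.004)),("foot -.16",(.032,-.16,.004)),("top -.16",(.032,-.16,.044)),("topout -.16",(.044,-.16,.044)),("stripe",(-.048,0,.004))]:
    W=np.array([p[0]+c*q[0]-s*q[1],p[1]+s*q[0]+c*q[1],q[2]]); print(n,W.round(4),proj(K,E,W).round(1))
im=cv2.imread("pics/w5.png"); print(im[125:165:2,300].tolist())
```

```text
foot L [0.6404 0.0967 0.004 ]
foot R [ 0.6537 -0.1573  0.004 ]
walltop R [ 0.6726 -0.145   0.044 ]
walltop outer R [ 0.6775 -0.1484  0.044 ]
stripe top [ 0.6433 -0.0066  0.004 ]
stripe bot [ 0.5823 -0.0099  0.004 ]
end top [ 0.6536 -0.1725  0.004 ]
end bot [ 0.5841 -0.1766  0.004 ]
foot 0 [ 0.6533 -0.0024  0.004 ] [165.2 147.2]
foot -.16 [ 0.6628 -0.1621  0.004 ] [336.4 146.7]
top -.16 [ 0.6628 -0.1621  0.044 ] [349.5 154.3]
topout -.16 [ 0.6748 -0.1614  0.044 ] [350.9 139.3]
stripe [ 0.5735 -0.0071  0.004 ] [172.5 225.9]
[[73, 108, 133], [73, 108, 132], [75, 109, 134], [76, 112, 138], [73, 107, 133], [61, 87, 106], [51, 67, 82], [51, 67, 82], [56, 75, 94], [81, 110, 139], [86, 115, 145], [85, 115, 145], [84, 115, 144], [86, 115, 146], [84, 114, 144], [78, 105, 132], [91, 106, 119], [100, 111, 117], [99, 109, 114], [99, 109, 115]]
```

```bash
python3 -m inch '[{"grip":50,"x":7,"y":-1,"z":-35,"spin":0},{"grip":50,"x":7,"y":-1,"z":-60,"spin":0},{"grip":50,"x":7,"y":-1,"z":-76,"spin":0},{"grip":50,"x":7,"y":-1,"z":-82,"spin":0},{"grip":50,"x":7,"y":-1,"z":-83,"spin":0},{"grip":50,"x":7,"y":-1,"z":-83,"spin":0}]'
python3 -m inch '[{"grip":62,"x":0,"y":0,"z":0,"spin":0},{"grip":70,"x":0,"y":0,"z":0,"spin":0},{"grip":80,"x":0,"y":0,"z":0,"spin":0},{"grip":80,"x":0,"y":0,"z":0,"spin":0},{"grip":80,"x":0,"y":0,"z":40,"spin":0},{"grip":80,"x":0,"y":0,"z":80,"spin":0},{"grip":40,"x":0,"y":0,"z":80,"spin":0},{"grip":0,"x":0,"y":-58,"z":80,"spin":0},{"grip":0,"x":0,"y":-58,"z":80,"spin":0},{"grip":0,"x":0,"y":-58,"z":80,"spin":0}]'
python3 - <<'E'
from h import *
c="side"; K,E=cam(c); im=bot.capture(c)
print(lids(c,im,K,E,.059,15)); save("a",cv2.resize(im[110:260,150:350],None,fx=3,fy=3))
c="scene"; K,E=cam(c); im=bot.capture(c); print(lids(c,im,K,E,.059,15))
E
```

```text
clock: 11.5
eef_pos: [0.626, -0.0891, 0.0263]
orientation: [3.139, 0.087, -0.005]
wrist_force: [0.7, -0.0, -1.4]
gripper_width: 0.0576
clock: 12.33
eef_pos: [0.626, -0.1507, 0.1065]
orientation: [3.138, 0.08, -0.004]
wrist_force: [-0.0, 0.2, -0.1]
gripper_width: 0.055
[(array([179., 127.]), np.int32(101), array([0.4648, 0.312 ])), (array([340., 158.]), np.int32(229), array([ 0.8831, -0.0518])), (array([178., 169.]), np.int32(148), array([0.4027, 0.1121])), (array([266., 196.]), np.int32(18), array([ 0.6017, -0.1027]))]
[(array([320., 165.]), np.int32(137), array([0.4065, 0.1159])), (array([384., 186.]), np.int32(150), array([0.4685, 0.3155])), (array([257., 309.]), np.int32(1112), array([ 0.9062, -0.0286]))]
```

```bash
python3 -m inch '[{"grip":0,"x":7,"y":-6,"z":-40,"spin":-4},{"grip":0,"x":7,"y":-6,"z":-60,"spin":-4},{"grip":0,"x":7,"y":-6,"z":-83,"spin":-4},{"grip":0,"x":7,"y":-6,"z":-83,"spin":-4},{"grip":0,"x":7,"y":-6,"z":-83,"spin":-4}]'
python3 - <<'E'
from h import *
for c in ["scene","side"]:
    K,E=cam(c); im=bot.capture(c); hsv=cv2.cvtColor(im,cv2.COLOR_RGB2HSV); k=((hsv[...,0]>18)&(hsv[...,0]<34)&(hsv[...,1]>225)).astype(np.uint8)
    n,_,st,ce=cv2.connectedComponentsWithStats(k)
    print(c,[(ce[i].round(0),st[i][4],ray(K,E,ce[i],.059)[:2].round(3)) for i in range(1,n) if 20<st[i][4]<400])
E
```

```text
clock: 12.85
eef_pos: [0.6312, -0.1516, 0.021]
orientation: [-3.139, 0.025, 0.012]
wrist_force: [-0.4, 0.3, 1.0]
gripper_width: 0.0141
scene [(array([320., 165.]), np.int32(134), array([0.407, 0.116])), (array([384., 186.]), np.int32(147), array([0.468, 0.316])), (array([248., 214.]), np.int32(73), array([ 0.628, -0.092]))]
side [(array([179., 127.]), np.int32(99), array([0.465, 0.312])), (array([178., 169.]), np.int32(143), array([0.403, 0.112])), (array([268., 192.]), np.int32(138), array([ 0.613, -0.09 ]))]
```

```bash
python3 -m inch '[{"grip":0,"x":0,"y":0,"z":0,"spin":0},{"grip":0,"x":0,"y":4,"z":0,"spin":0},{"grip":0,"x":0,"y":12,"z":0,"spin":0},{"grip":0,"x":-1,"y":22,"z":0,"spin":0},{"grip":0,"x":-2,"y":32,"z":0,"spin":0},{"grip":0,"x":-2,"y":44,"z":0,"spin":0},{"grip":0,"x":-3,"y":56,"z":0,"spin":0},{"grip":0,"x":-4,"y":68,"z":0,"spin":0},{"grip":0,"x":-4,"y":78,"z":0,"spin":0},{"grip":0,"x":-5,"y":84,"z":0,"spin":0}]'
python3 - <<'E'
from h import *
for c in ["scene","side"]:
    K,E=cam(c); im=bot.capture(c); save("p_"+c,im); hsv=cv2.cvtColor(im,cv2.COLOR_RGB2HSV); k=((hsv[...,0]>18)&(hsv[...,0]<34)&(hsv[...,1]>225)).astype(np.uint8)
    n,_,st,ce=cv2.connectedComponentsWithStats(k)
    print(c,[(ce[i].round(0),st[i][4],ray(K,E,ce[i],.059)[:2].round(3)) for i in range(1,n) if 20<st[i][4]<400])
a,b=cv2.imread("pics/p_scene.png"),cv2.imread("pics/p_side.png")
cv2.imwrite("pics/p1.png",np.hstack([cv2.resize(a[150:250,220:320],None,fx=4,fy=4),cv2.resize(b[120:220,210:310],None,fx=4,fy=4)]))
E
```

```text
clock: 13.78
eef_pos: [0.6286, -0.0672, 0.0241]
orientation: [3.141, -0.023, -0.003]
wrist_force: [1.4, -1.6, 0.7]
gripper_width: 0.0002
scene [(array([320., 165.]), np.int32(133), array([0.407, 0.116])), (array([384., 186.]), np.int32(146), array([0.468, 0.316])), (array([272., 208.]), np.int32(36), array([ 0.596, -0.023])), (array([271., 214.]), np.int32(41), array([ 0.619, -0.025]))]
side [(array([179., 127.]), np.int32(99), array([0.465, 0.312])), (array([178., 169.]), np.int32(145), array([0.403, 0.112])), (array([255., 179.]), np.int32(149), array([ 0.602, -0.027]))]
```

View pics/p1.png

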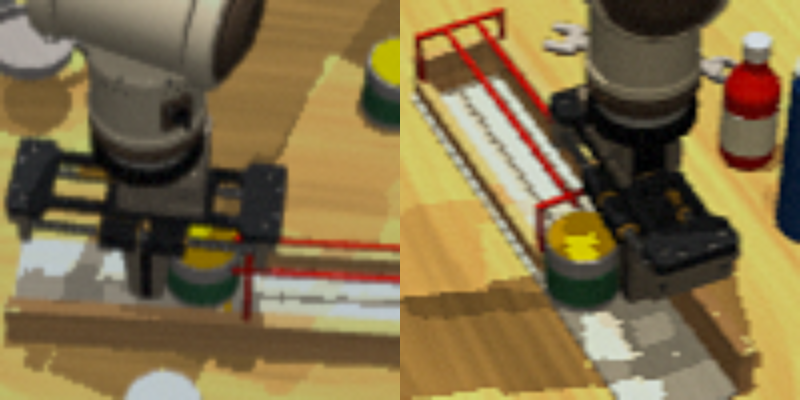

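The tin stood too far from the wall, so the finger steered it off to the -x side of the lane. I back off, measure, and nudge it to the wall.

```bash
python3 -m inch '[{"grip":0,"x":0,"y":-20,"z":0,"spin":0},{"grip":0,"x":0,"y":-40,"z":20,"spin":0},{"grip":0,"x":-20,"y":-50,"z":60,"spin":0},{"grip":0,"x":-60,"y":-60,"z":100,"spin":0},{"grip":0,"x":-90,"y":-60,"z":110,"spin":0},{"grip":0,"x":-100,"y":-60,"z":110,"spin":4},{"grip":0,"x":-100,"y":-60,"z":110,"spin":4}]'
cat >> h.py <<'E'
def lids2(c,z=.059,roi=None):
    K,E=cam(c); im=bot.capture(c); hsv=cv2.cvtColor(im,cv2.COLOR_RGB2HSV); k=((hsv[...,0]>18)&(hsv[...,0]<34)&(hsv[...,1]>215)).astype(np.uint8)
    k=cv2.morphologyEx(k,cv2.MORPH_CLOSE,np.ones((5,5),np.uint8))
    n,_,st,ce=cv2.connectedComponentsWithStats(k)
    for i in range(1,n):
        if 20<st[i][4]<400: print(c,ce[i].round(1),st[i],ray(K,E,ce[i],z)[:2].round(4),"bbox ctr",ray(K,E,(st[i][0]+st[i][2]/2-.5,st[i][1]+st[i][3]/2-.5),z)[:2].round(4))
    return im
def rk(x,y):
    p=[.6214,-.0043,.0593]; c,s=np.cos(p[2]),np.sin(p[2]); d=np.array([x-p[0],y-p[1]]); return np.array([c*d[0]+s*d[1],-s*d[0]+c*d[1]]).round(4)
def wr(x,y):
    p=[.6214,-.0043,.0593]; c,s=np.cos(p[2]),np.sin(p[2]); return np.array([p[0]+c*x-s*y,p[1]+s*x+c*y]).round(4)
E
python3 - <<'E'
from h import *
lids2("scene");lids2("side"); s=bot.observe(); print(s["eef_pos"])
E
```

```text
clock: 14.47
eef_pos: [0.5263, -0.1278, 0.1351]
orientation: [3.14, 0.087, -0.004]
wrist_force: [-1.3, 0.1, 1.1]
gripper_width: 0.0004
scene [320.2 165.1] [313 160  15  11 132] [0.4069 0.1155] bbox ctr [0.4067 0.1149]
scene [383.8 185.7] [376 180  16  12 147] [0.4682 0.3158] bbox ctr [0.4675 0.3151]
scene [270.9 209.3] [263 203  17  14 176] [ 0.6024 -0.0266] bbox ctr [ 0.6029 -0.0264]
side [144.  80.] [142  77   5   7  22] [0.4254 0.6663] bbox ctr [0.4255 0.6667]
side [178.5 127. ] [172 123  14   9  99] [0.4646 0.3124] bbox ctr [0.4645 0.3125]
side [177.6 168.6] [170 163  16  12 145] [0.4028 0.1122] bbox ctr [0.4026 0.1129]
side [163.  215.5] [156 207  16  18 173] [ 0.3134 -0.0515] bbox ctr [ 0.3147 -0.0519]
[ 0.52797866 -0.12734772  0.13347225]
```

```bash
python3 -m inch '[{"grip":0,"x":18,"y":40,"z":0,"spin":0},{"grip":0,"x":18,"y":80,"z":-20,"spin":0},{"grip":0,"x":18,"y":95,"z":-60,"spin":0},{"grip":0,"x":18,"y":95,"z":-95,"spin":0},{"grip":0,"x":18,"y":95,"z":-110,"spin":0},{"grip":0,"x":18,"y":95,"z":-110,"spin":0},{"grip":0,"x":26,"y":95,"z":-110,"spin":0},{"grip":0,"x":34,"y":95,"z":-110,"spin":0},{"grip":0,"x":40,"y":96,"z":-110,"spin":0},{"grip":0,"x":45,"y":96,"z":-110,"spin":0}]'
python3 -m inch '[{"grip":0,"x":5,"y":0,"z":0,"spin":0},{"grip":0,"x":9,"y":0,"z":0,"spin":0},{"grip":0,"x":13,"y":1,"z":0,"spin":0},{"grip":0,"x":15,"y":1,"z":0,"spin":0}]'
```

```text
clock: 15.4
eef_pos: [0.5755, -0.0319, 0.0253]
orientation: [3.14, 0.083, -0.0]
wrist_force: [-1.3, 0.4, 0.9]
gripper_width: 0.0006
clock: 15.73
eef_pos: [0.5863, -0.0317, 0.0256]
orientation: [3.139, 0.085, -0.019]
wrist_force: [-24.7, -4.8, 20.8]
gripper_width: 0.0006
```

```bash
python3 -m inch '[{"grip":0,"x":-6,"y":0,"z":0,"spin":0},{"grip":0,"x":-25,"y":0,"z":0,"spin":0},{"grip":0,"x":-30,"y":0,"z":40,"spin":0},{"grip":0,"x":-30,"y":-20,"z":80,"spin":0},{"grip":0,"x":-30,"y":-60,"z":80,"spin":0},{"grip":0,"x":-30,"y":-90,"z":80,"spin":0},{"grip":0,"x":-30,"y":-90,"z":80,"spin":0},{"grip":0,"x":-30,"y":-90,"z":80,"spin":0}]'
python3 - <<'E'
from h import *
im=lids2("scene");im2=lids2("side"); s=bot.observe(); print(s["eef_pos"])
save("p2",np.hstack([cv2.resize(im[150:250,220:320],None,fx=4,fy=4),cv2.resize(im2[120:220,210:310],None,fx=4,fy=4)]))
E
```

```text
clock: 16.4
eef_pos: [0.5568, -0.1231, 0.1062]
orientation: [3.139, 0.08, -0.017]
wrist_force: [-0.5, 1.1, -0.3]
gripper_width: 0.0007
scene [320.2 165. ] [313 160  15  11 133] [0.4068 0.1157] bbox ctr [0.4067 0.1149]
scene [383.8 185.7] [376 180  16  12 147] [0.4682 0.3158] bbox ctr [0.4675 0.3151]
scene [270.5 215.5] [263 209  16  14 181] [ 0.6245 -0.0255] bbox ctr [ 0.6244 -0.0256]
side [144.5  80.3] [142  77   8   7  26] [0.4267 0.6639] bbox ctr [0.4309 0.6641]
side [178.6 127. ] [172 123  14   9 100] [0.4646 0.3121] bbox ctr [0.4645 0.3125]
side [177.6 168.7] [170 163  16  12 146] [0.4027 0.1121] bbox ctr [0.4026 0.1129]
side [163.1 215.5] [155 207  16  17 140] [ 0.3138 -0.0515] bbox ctr [ 0.3127 -0.049 ]
[ 0.55619694 -0.12101587  0.10532896]
```

```bash
python3 -m inch '[{"grip":0,"x":40,"y":10,"z":0,"spin":-3},{"grip":0,"x":71,"y":28,"z":0,"spin":-3},{"grip":0,"x":71,"y":28,"z":0,"spin":-3},{"grip":0,"x":71,"y":28,"z":-40,"spin":-3},{"grip":0,"x":71,"y":28,"z":-80,"spin":-3},{"grip":0,"x":71,"y":28,"z":-82,"spin":-3},{"grip":0,"x":71,"y":28,"z":-82,"spin":-3},{"grip":0,"x":71,"y":34,"z":-82,"spin":-3},{"grip":0,"x":70,"y":42,"z":-82,"spin":-3},{"grip":0,"x":70,"y":50,"z":-82,"spin":-3}]'
python3 -m inch '[{"grip":0,"x":0,"y":8,"z":0,"spin":0},{"grip":0,"x":-1,"y":16,"z":0,"spin":0},{"grip":0,"x":-1,"y":24,"z":0,"spin":0},{"grip":0,"x":-2,"y":32,"z":0,"spin":0},{"grip":0,"x":-2,"y":40,"z":0,"spin":0},{"grip":0,"x":-3,"y":44,"z":0,"spin":0},{"grip":0,"x":-3,"y":44,"z":0,"spin":0}]'
python3 - <<'E'
from h import *
im=lids2("scene"); s=bot.observe(); print(s["eef_pos"],rk(*s["eef_pos"][:2]))
E
```

```text
clock: 17.33
eef_pos: [0.6281, -0.0707, 0.0264]
orientation: [3.14, 0.002, -0.012]
wrist_force: [-0.1, 0.3, 0.6]
gripper_width: 0.0004
clock: 17.92
eef_pos: [0.6247, -0.0253, 0.0261]
orientation: [3.141, 0.004, -0.013]
wrist_force: [-0.3, 0.0, -1.5]
gripper_width: 0.0006
scene [320.4 165. ] [313 160  16  11 137] [0.4067 0.1162] bbox ctr [0.4065 0.1165]
scene [383.8 185.7] [376 180  16  12 147] [0.4682 0.3158] bbox ctr [0.4675 0.3151]
scene [286.2 217.4] [278 212  17  12 151] [0.6253 0.021 ] bbox ctr [0.6257 0.0204]
[ 0.62475712 -0.02594388  0.02612048] [ 0.0021 -0.0218]
```

```bash
python3 -m inch '[{"grip":0,"x":0,"y":-20,"z":0,"spin":0},{"grip":0,"x":0,"y":-30,"z":30,"spin":0},{"grip":91,"x":-10,"y":-30,"z":70,"spin":0},{"grip":91,"x":-50,"y":-20,"z":110,"spin":-7},{"grip":91,"x":-90,"y":10,"z":120,"spin":-14},{"grip":91,"x":-125,"y":40,"z":120,"spin":-21},{"grip":91,"x":-160,"y":70,"z":120,"spin":-28},{"grip":91,"x":-190,"y":100,"z":110,"spin":-35},{"grip":91,"x":-221,"y":130,"z":100,"spin":-42},{"grip":91,"x":-221,"y":142,"z":90,"spin":-49}]'
python3 - <<'E'
from h import *
s=bot.observe(); T=R.from_rotvec(s["orientation"]).as_matrix(); print("jaw",np.degrees(np.arctan2(T[1,1],T[0,1])),s["eef_pos"],s["q"].round(2)); lids2("scene",.055); lids2("side",.055)
E
```

```text
clock: 18.8
eef_pos: [0.406, 0.1119, 0.119]
orientation: [-2.857, 1.298, 0.009]
wrist_force: [1.3, 0.5, 0.3]
gripper_width: 0.0519
jaw -138.88369185043283 [0.40603    0.11190928 0.119047  ] [-0.02 -0.15  2.11  0.01  1.19  2.4 ]
scene [271.5 142.1] [268 139   8   7  26] [ 0.3181 -0.0543] bbox ctr [ 0.3175 -0.0545]
scene [320.3 165. ] [313 160  15  11 134] [0.403  0.1162] bbox ctr [0.4031 0.1153]
scene [383.8 185.7] [376 180  16  12 147] [0.4648 0.3172] bbox ctr [0.4642 0.3165]
scene [286.3 216.6] [278 211  17  13 169] [0.6198 0.0211] bbox ctr [0.6213 0.0203]
side [177.6 168.7] [170 163  16  12 146] [0.4034 0.1164] bbox ctr [0.4032 0.1172]
side [254.6 167.1] [247 162  16  11 133] [0.623  0.0239] bbox ctr [0.6228 0.0242]
side [165.6 218.8] [161 213  10  11  65] [ 0.3173 -0.0621] bbox ctr [ 0.3176 -0.0593]
```

```bash
python3 -m inch '[{"grip":91,"x":-3,"y":5,"z":-20,"spin":0},{"grip":91,"x":-3,"y":5,"z":-40,"spin":0},{"grip":91,"x":-3,"y":5,"z":-40,"spin":0},{"grip":91,"x":-3,"y":5,"z":-60,"spin":0},{"grip":91,"x":-3,"y":5,"z":-85,"spin":0},{"grip":91,"x":-3,"y":5,"z":-100,"spin":0},{"grip":91,"x":-3,"y":5,"z":-100,"spin":0},{"grip":50,"x":-3,"y":5,"z":-100,"spin":0},{"grip":50,"x":-3,"y":5,"z":-100,"spin":0},{"grip":50,"x":-3,"y":5,"z":-100,"spin":0}]' 20
python3 -m inch '[{"grip":50,"x":0,"y":0,"z":0,"spin":0},{"grip":50,"x":0,"y":0,"z":0,"spin":0},{"grip":50,"x":0,"y":0,"z":0,"spin":0},{"grip":50,"x":0,"y":0,"z":40,"spin":0},{"grip":50,"x":0,"y":0,"z":80,"spin":0},{"grip":50,"x":0,"y":0,"z":120,"spin":0},{"grip":50,"x":0,"y":-20,"z":120,"spin":0},{"grip":50,"x":5,"y":-60,"z":120,"spin":0},{"grip":50,"x":10,"y":-100,"z":120,"spin":0},{"grip":50,"x":15,"y":-140,"z":120,"spin":0}]'
```

```text
clock: 19.73
eef_pos: [0.4011, 0.1189, 0.0174]
orientation: [-2.863, 1.287, 0.018]
wrist_force: [0.1, -0.4, -0.4]
gripper_width: 0.0726
clock: 20.57
eef_pos: [0.4159, -0.0223, 0.1377]
orientation: [-2.864, 1.284, 0.016]
wrist_force: [1.1, 0.2, -2.1]
gripper_width: 0.0572
```

```bash
python3 -m inch '[{"grip":50,"x":3,"y":-40,"z":0,"spin":0},{"grip":50,"x":7,"y":-80,"z":0,"spin":0},{"grip":50,"x":10,"y":-120,"z":0,"spin":0},{"grip":50,"x":14,"y":-155,"z":0,"spin":0},{"grip":50,"x":14,"y":-171,"z":0,"spin":0},{"grip":50,"x":14,"y":-171,"z":0,"spin":0},{"grip":50,"x":14,"y":-171,"z":-25,"spin":0},{"grip":50,"x":14,"y":-171,"z":-43,"spin":0},{"grip":50,"x":14,"y":-171,"z":-51,"spin":0},{"grip":50,"x":14,"y":-171,"z":-51,"spin":0}]'
python3 -m inch '[{"grip":50,"x":0,"y":0,"z":0,"spin":0},{"grip":64,"x":0,"y":0,"z":0,"spin":0},{"grip":72,"x":0,"y":0,"z":0,"spin":0},{"grip":80,"x":0,"y":0,"z":0,"spin":0},{"grip":84,"x":0,"y":0,"z":0,"spin":0},{"grip":84,"x":0,"y":0,"z":30,"spin":0},{"grip":84,"x":0,"y":0,"z":70,"spin":0},{"grip":84,"x":0,"y":0,"z":90,"spin":0},{"grip":84,"x":0,"y":0,"z":90,"spin":0},{"grip":84,"x":0,"y":0,"z":90,"spin":0}]'
python3 -m inch '[{"grip":84,"x":0,"y":0,"z":0,"spin":0},{"grip":84,"x":0,"y":0,"z":0,"spin":0},{"grip":84,"x":0,"y":0,"z":0,"spin":0},{"grip":84,"x":0,"y":0,"z":0,"spin":0}]'
python3 - <<'E'
from h import *
print("pan down z=.094");lids2("scene",.094); lids2("side",.094); print("pan up z=.12"); im=lids2("scene",.12); im2=lids2("side",.12)
save("s6",np.hstack([cv2.resize(im[110:200,190:290],None,fx=4,fy=4),cv2.resize(im2[190:280,150:250],None,fx=4,fy=4)]))
E
```

```text
clock: 21.4
eef_pos: [0.4282, -0.1911, 0.0846]
orientation: [-2.863, 1.283, 0.024]
wrist_force: [0.2, 0.7, -0.6]
gripper_width: 0.0574
clock: 22.23
eef_pos: [0.4291, -0.1918, 0.1761]
orientation: [-2.864, 1.283, 0.019]
wrist_force: [0.0, 0.3, -0.7]
gripper_width: 0.0841
clock: 22.57
eef_pos: [0.4285, -0.1914, 0.1749]
orientation: [-2.863, 1.283, 0.022]
wrist_force: [0.2, -0.7, 0.2]
gripper_width: 0.0841
pan down z=.094
scene [270.8 137.3] [266 133   9   8  36] [ 0.335  -0.0563] bbox ctr [ 0.3314 -0.0593]
scene [222.7 155.5] [216 150  15  12 143] [ 0.4369 -0.2012] bbox ctr [ 0.437  -0.2003]
scene [383.8 185.7] [376 180  16  12 147] [0.4974 0.3038] bbox ctr [0.4968 0.3031]
scene [286.3 216.6] [278 211  17  13 169] [0.6456 0.0207] bbox ctr [0.647  0.0199]
side [177.8 127.5] [172 123  13   9  84] [0.4536 0.2646] bbox ctr [0.4548 0.2667]
side [254.6 167.1] [247 162  16  11 133] [ 0.6063 -0.0137] bbox ctr [ 0.6061 -0.0134]
side [163.9 212.5] [158 205  13  17 136] [ 0.3168 -0.0729] bbox ctr [ 0.3165 -0.0747]
side [224.  232.8] [215 224  19  18 267] [ 0.4376 -0.2008] bbox ctr [ 0.438 -0.2  ]
pan up z=.12
scene [270.2 136.2] [266 131   9  11  63] [ 0.3568 -0.0566] bbox ctr [ 0.3559 -0.0574]
scene [222.7 155.5] [216 150  15  12 142] [ 0.4605 -0.1948] bbox ctr [ 0.4605 -0.1938]
scene [383.8 185.7] [376 180  16  12 147] [0.5191 0.2949] bbox ctr [0.5185 0.2943]
scene [286.3 216.6] [278 211  17  13 167] [0.6627 0.0203] bbox ctr [0.6642 0.0197]
side [177.9 127.4] [172 123  14   9  86] [0.448  0.2304] bbox ctr [0.4503 0.2315]
side [254.6 167.1] [247 162  16  11 133] [ 0.5952 -0.0388] bbox ctr [ 0.595  -0.0384]
side [163.  211.8] [157 204  14  18 155] [ 0.3139 -0.0929] bbox ctr [ 0.3144 -0.0956]
side [224.  232.7] [215 224  19  18 266] [ 0.4322 -0.2194] bbox ctr [ 0.4325 -0.2187]
```

View pics/s6.png

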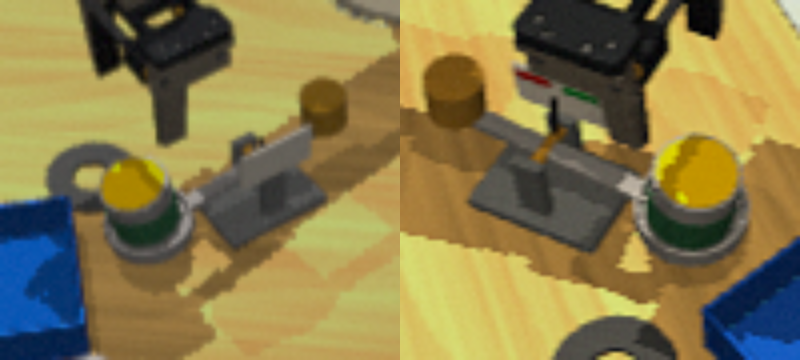

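Pan down again: the lid sits at the down height in both cameras, so tin 2 is heavy. Regrasp it and take it to the runway.

```bash
python3 -m inch '[{"grip":84,"x":7,"y":-8,"z":-40,"spin":0},{"grip":84,"x":7,"y":-8,"z":-80,"spin":0},{"grip":84,"x":7,"y":-8,"z":-113,"spin":0},{"grip":84,"x":7,"y":-8,"z":-115,"spin":0},{"grip":84,"x":7,"y":-8,"z":-115,"spin":0},{"grip":50,"x":7,"y":-8,"z":-115,"spin":0},{"grip":50,"x":7,"y":-8,"z":-115,"spin":0},{"grip":50,"x":7,"y":-8,"z":-115,"spin":0},{"grip":50,"x":7,"y":-8,"z":-115,"spin":0},{"grip":50,"x":7,"y":-8,"z":-115,"spin":0}]' 20
python3 -m inch '[{"grip":50,"x":0,"y":0,"z":10,"spin":0},{"grip":50,"x":0,"y":0,"z":30,"spin":0},{"grip":50,"x":0,"y":0,"z":60,"spin":0},{"grip":50,"x":0,"y":0,"z":90,"spin":0},{"grip":50,"x":10,"y":10,"z":110,"spin":7},{"grip":50,"x":40,"y":30,"z":110,"spin":14},{"grip":50,"x":70,"y":50,"z":100,"spin":21},{"grip":50,"x":100,"y":70,"z":90,"spin":28},{"grip":50,"x":130,"y":90,"z":80,"spin":35},{"grip":50,"x":160,"y":105,"z":70,"spin":42}]'
python3 - <<'E'
from h import *
s=bot.observe(); T=R.from_rotvec(s["orientation"]).as_matrix(); print("jaw",np.degrees(np.arctan2(T[1,1],T[0,1])),s["eef_pos"]); lids2("scene",.13); lids2("side",.13)
print(wr(.003,-.085))
E
```

```text
clock: 23.6
eef_pos: [0.437, -0.2006, 0.0624]
orientation: [-2.865, 1.283, 0.015]
wrist_force: [-0.4, 0.5, 4.7]
gripper_width: 0.0575
clock: 24.43
eef_pos: [0.5981, -0.0936, 0.1325]
orientation: [3.137, -0.161, -0.016]
wrist_force: [0.1, -0.8, -1.1]
gripper_width: 0.0579
jaw -95.86585930420885 [ 0.598115   -0.09360007  0.13249148]
scene [273.  141.2] [269 136   8  10  35] [ 0.3885 -0.0446] bbox ctr [ 0.3855 -0.0465]
scene [248.4 184.3] [240 177  19  16 228] [ 0.5717 -0.0976] bbox ctr [ 0.5724 -0.0957]
scene [383.8 185.7] [376 180  16  12 147] [0.5275 0.2915] bbox ctr [0.5269 0.2908]
scene [286.3 216.6] [278 211  17  13 169] [0.6694 0.0203] bbox ctr [0.6708 0.0196]
side [144.8  79. ] [142  74   8  10  32] [0.4167 0.5469] bbox ctr [0.4198 0.5493]
side [178.5 127. ] [172 123  14   9  99] [0.4481 0.2182] bbox ctr [0.4479 0.2183]
side [255.2 167.1] [247 162  18  12 124] [ 0.5925 -0.0494] bbox ctr [ 0.5925 -0.0511]
side [165.5 219.9] [159 214  12  11  53] [ 0.3123 -0.1298] bbox ctr [ 0.3107 -0.126 ]
[ 0.6294 -0.089 ]
```

```bash
python3 -m inch '[{"grip":50,"x":15,"y":3,"z":-20,"spin":5},{"grip":50,"x":28,"y":4,"z":-40,"spin":9},{"grip":50,"x":28,"y":4,"z":-60,"spin":9},{"grip":50,"x":28,"y":4,"z":-85,"spin":9},{"grip":50,"x":28,"y":4,"z":-100,"spin":9},{"grip":50,"x":28,"y":4,"z":-106,"spin":9},{"grip":50,"x":28,"y":4,"z":-106,"spin":9}]'
python3 -m inch '[{"grip":50,"x":0,"y":0,"z":-1,"spin":0},{"grip":50,"x":2,"y":0,"z":-2,"spin":0},{"grip":50,"x":5,"y":0,"z":-2,"spin":0},{"grip":50,"x":8,"y":0,"z":-2,"spin":0},{"grip":50,"x":8,"y":0,"z":-2,"spin":0}]' 5
```

```text
clock: 25.12
eef_pos: [0.6251, -0.0888, 0.0243]
orientation: [-3.14, -0.083, 0.025]
wrist_force: [-0.0, -0.1, -0.7]
gripper_width: 0.0579
clock: 25.53
eef_pos: [0.6341, -0.0891, 0.0232]
orientation: [-3.14, -0.083, 0.022]
wrist_force: [-1.5, -0.9, 4.0]
gripper_width: 0.0578
```

```bash
python3 -m inch '[{"grip":50,"x":3,"y":0,"z":0,"spin":0},{"grip":50,"x":6,"y":0,"z":0,"spin":0},{"grip":50,"x":6,"y":0,"z":0,"spin":0}]'
python3 -m inch '[{"grip":62,"x":0,"y":0,"z":0,"spin":0},{"grip":70,"x":0,"y":0,"z":0,"spin":0},{"grip":78,"x":0,"y":0,"z":0,"spin":0},{"grip":84,"x":-2,"y":0,"z":5,"spin":0},{"grip":84,"x":-6,"y":0,"z":40,"spin":0},{"grip":60,"x":-6,"y":0,"z":80,"spin":0},{"grip":0,"x":-40,"y":-40,"z":95,"spin":0},{"grip":0,"x":-80,"y":-70,"z":95,"spin":0},{"grip":0,"x":-80,"y":-70,"z":95,"spin":0},{"grip":0,"x":-80,"y":-70,"z":95,"spin":0}]'
python3 - <<'E'
from h import *
lids2("scene");im=lids2("side"); s=bot.observe(); print(s["eef_pos"])
E
```

```text
clock: 25.78
eef_pos: [0.6388, -0.0889, 0.0224]
orientation: [-3.139, -0.083, 0.028]
wrist_force: [-5.6, -0.7, 3.0]
gripper_width: 0.0577
clock: 26.62
eef_pos: [0.5568, -0.1615, 0.1186]
orientation: [3.14, 0.078, -0.028]
wrist_force: [-0.1, -0.9, 0.3]
gripper_width: 0.0529
scene [272.3 141.5] [269 137   7   9  27] [ 0.3189 -0.0519] bbox ctr [ 0.3165 -0.053 ]
scene [383.8 185.7] [376 180  16  12 147] [0.4682 0.3158] bbox ctr [0.4675 0.3151]
scene [249.3 213.4] [241 207  17  14 183] [ 0.6251 -0.0887] bbox ctr [ 0.6254 -0.0896]
scene [286.3 216.6] [278 211  17  13 168] [0.6225 0.0209] bbox ctr [0.6239 0.0202]
side [145.3  80. ] [142  77   8   7  36] [0.4301 0.6643] bbox ctr [0.4309 0.6641]
side [178.5 127. ] [172 123  14   9  99] [0.4646 0.3124] bbox ctr [0.4645 0.3125]
side [164.1 215.6] [158 208  13  16 126] [ 0.3162 -0.0531] bbox ctr [ 0.316  -0.0525]
[ 0.55885168 -0.15931196  0.11799389]
```

```bash
python3 -m inch '[{"grip":0,"x":40,"y":0,"z":0,"spin":-3},{"grip":0,"x":73,"y":0,"z":0,"spin":-3},{"grip":0,"x":73,"y":0,"z":0,"spin":-3},{"grip":0,"x":73,"y":0,"z":-40,"spin":-3},{"grip":0,"x":73,"y":0,"z":-80,"spin":-3},{"grip":0,"x":73,"y":0,"z":-95,"spin":-3},{"grip":0,"x":73,"y":0,"z":-95,"spin":-3},{"grip":0,"x":72,"y":10,"z":-95,"spin":-3},{"grip":0,"x":72,"y":18,"z":-95,"spin":-3},{"grip":0,"x":71,"y":26,"z":-95,"spin":-3}]'
python3 -m inch '[{"grip":0,"x":0,"y":8,"z":0,"spin":0},{"grip":0,"x":-1,"y":18,"z":0,"spin":0},{"grip":0,"x":-1,"y":28,"z":0,"spin":0},{"grip":0,"x":-2,"y":38,"z":0,"spin":0},{"grip":0,"x":-3,"y":48,"z":0,"spin":0},{"grip":0,"x":-3,"y":56,"z":0,"spin":0},{"grip":0,"x":-3,"y":56,"z":0,"spin":0}]'
python3 - <<'E'
from h import *
lids2("scene");im=lids2("side"); s=bot.observe(); print(s["eef_pos"],s["wrist_force"])
E
```

```text
clock: 27.55
eef_pos: [0.6321, -0.1329, 0.0262]
orientation: [3.141, -0.001, -0.018]
wrist_force: [-0.9, -4.1, 1.8]
gripper_width: 0.0008
clock: 28.13
eef_pos: [0.6287, -0.0749, 0.0259]
orientation: [-3.141, -0.002, 0.02]
wrist_force: [-1.0, 0.4, -0.7]
gripper_width: 0.0004
scene [126.4   1.9] [124   0   6   8  23] [-0.5872 -0.8984] bbox ctr [-0.5705 -0.8918]
scene [383.8 185.7] [376 180  16  12 147] [0.4682 0.3158] bbox ctr [0.4675 0.3151]
scene [269.2 215.8] [261 208  17  15 160] [ 0.6259 -0.0293] bbox ctr [ 0.6232 -0.0302]
scene [289.8 217.1] [283 211  15  13 154] [0.623  0.0313] bbox ctr [0.6225 0.0319]
side [144.  80.] [142  77   5   7  22] [0.4254 0.6663] bbox ctr [0.4255 0.6667]
side [178.5 127. ] [172 123  14   9  99] [0.4646 0.3124] bbox ctr [0.4645 0.3125]
side [255.5 171. ] [246 160  20  24 198] [0.6166 0.003 ] bbox ctr [0.6157 0.001 ]
side [164.1 220. ] [157 213  15  13  69] [ 0.3122 -0.0682] bbox ctr [ 0.3128 -0.0645]
[ 0.62882382 -0.07628773  0.02587109] [ 0.25154498 -0.06330565 -0.11974394]
```

Tin 2 is along the wall and already pushing tin 1. I continue about 50 mm.

```bash
python3 -m inch '[{"grip":0,"x":0,"y":8,"z":0,"spin":0},{"grip":0,"x":-1,"y":16,"z":0,"spin":0},{"grip":0,"x":-1,"y":24,"z":0,"spin":0},{"grip":0,"x":-2,"y":32,"z":0,"spin":0},{"grip":0,"x":-2,"y":40,"z":0,"spin":0},{"grip":0,"x":-3,"y":47,"z":0,"spin":0},{"grip":0,"x":-3,"y":51,"z":0,"spin":0},{"grip":0,"x":-3,"y":51,"z":0,"spin":0},{"grip":0,"x":-3,"y":35,"z":0,"spin":0},{"grip":0,"x":-3,"y":20,"z":30,"spin":0}]'
python3 -m inch '[{"grip":0,"x":-10,"y":-10,"z":60,"spin":0},{"grip":91,"x":-40,"y":0,"z":100,"spin":-7},{"grip":91,"x":-75,"y":35,"z":120,"spin":-14},{"grip":91,"x":-100,"y":75,"z":120,"spin":-21},{"grip":91,"x":-115,"y":115,"z":120,"spin":-28},{"grip":91,"x":-130,"y":155,"z":120,"spin":-35},{"grip":91,"x":-140,"y":195,"z":110,"spin":-42},{"grip":91,"x":-150,"y":235,"z":100,"spin":-49},{"grip":91,"x":-155,"y":275,"z":90,"spin":-49},{"grip":91,"x":-160,"y":315,"z":80,"spin":-49}]'
python3 - <<'E'
from h import *
lids2("scene");im=lids2("side"); s=bot.observe(); T=R.from_rotvec(s["orientation"]).as_matrix(); print("jaw",np.degrees(np.arctan2(T[1,1],T[0,1])),s["eef_pos"],s["q"].round(2))
E
```

```text
clock: 29.07
eef_pos: [0.6207, -0.0543, 0.0496]
orientation: [-3.138, -0.003, 0.038]
wrist_force: [-0.4, 0.5, -1.0]
gripper_width: 0.0004
clock: 29.9
eef_pos: [0.4662, 0.2236, 0.1389]
orientation: [-2.845, 1.297, 0.032]
wrist_force: [1.0, -0.4, 0.4]
gripper_width: 0.0586
scene [383.7 185.7] [376 180  16  12 149] [0.4683 0.3155] bbox ctr [0.4675 0.3151]
scene [296.8 217. ] [279 211  36  14 349] [0.62   0.0518] bbox ctr [0.6218 0.051 ]
side [144.  80.] [142  77   5   7  22] [0.4254 0.6663] bbox ctr [0.4255 0.6667]
side [179.9 127.4] [172 123  14   9  75] [0.4683 0.3083] bbox ctr [0.4645 0.3125]
side [250.  161.5] [239 151  23  22 271] [0.6186 0.049 ] bbox ctr [0.6185 0.049 ]
side [164.3 219.5] [158 213  13  12  71] [ 0.3131 -0.0666] bbox ctr [ 0.3132 -0.0628]
jaw -138.56175383279148 [0.46395567 0.22645765 0.13711093] [0.2  0.09 1.84 0.03 1.23 2.61]
```

```bash
python3 -m inch '[{"grip":91,"x":1,"y":40,"z":-10,"spin":0},{"grip":91,"x":1,"y":75,"z":-30,"spin":0},{"grip":91,"x":1,"y":90,"z":-50,"spin":0},{"grip":91,"x":1,"y":91,"z":-60,"spin":0},{"grip":91,"x":1,"y":91,"z":-60,"spin":0},{"grip":91,"x":1,"y":91,"z":-90,"spin":0},{"grip":91,"x":1,"y":91,"z":-119,"spin":0},{"grip":91,"x":1,"y":91,"z":-119,"spin":0},{"grip":50,"x":1,"y":91,"z":-119,"spin":0},{"grip":50,"x":1,"y":91,"z":-119,"spin":0}]' 20
python3 -m inch '[{"grip":50,"x":0,"y":0,"z":0,"spin":0},{"grip":50,"x":0,"y":0,"z":0,"spin":0},{"grip":50,"x":0,"y":0,"z":0,"spin":0},{"grip":50,"x":0,"y":0,"z":0,"spin":0},{"grip":50,"x":0,"y":0,"z":40,"spin":0},{"grip":50,"x":0,"y":0,"z":80,"spin":0},{"grip":50,"x":0,"y":-20,"z":115,"spin":0},{"grip":50,"x":0,"y":-60,"z":120,"spin":0},{"grip":50,"x":-5,"y":-100,"z":120,"spin":0},{"grip":50,"x":-10,"y":-140,"z":120,"spin":0}]'
```

```text
clock: 30.83
eef_pos: [0.4665, 0.3171, 0.0202]
orientation: [-2.849, 1.287, 0.036]
wrist_force: [1.1, 1.3, 0.7]
gripper_width: 0.0799
clock: 31.67
eef_pos: [0.4568, 0.176, 0.1414]
orientation: [-2.849, 1.284, 0.032]
wrist_force: [-0.1, -1.3, -1.7]
gripper_width: 0.0579
```

```bash
python3 -m inch '[{"grip":50,"x":-3,"y":-40,"z":0,"spin":0},{"grip":50,"x":-6,"y":-80,"z":0,"spin":0},{"grip":50,"x":-8,"y":-120,"z":0,"spin":0},{"grip":50,"x":-11,"y":-160,"z":0,"spin":0},{"grip":50,"x":-13,"y":-200,"z":0,"spin":0},{"grip":50,"x":-15,"y":-240,"z":0,"spin":0},{"grip":50,"x":-18,"y":-280,"z":0,"spin":0},{"grip":50,"x":-20,"y":-320,"z":0,"spin":0},{"grip":50,"x":-24,"y":-355,"z":0,"spin":0},{"grip":50,"x":-24,"y":-372,"z":0,"spin":0}]'
```

```text
clock: 32.5
eef_pos: [0.432, -0.1998, 0.1417]
orientation: [-2.848, 1.289, 0.031]
wrist_force: [-0.5, 0.4, -2.3]
gripper_width: 0.0576
```

```bash
python3 -m inch '[{"grip":50,"x":1,"y":3,"z":-10,"spin":0},{"grip":50,"x":1,"y":3,"z":-30,"spin":0},{"grip":50,"x":1,"y":3,"z":-46,"spin":0},{"grip":50,"x":1,"y":3,"z":-53,"spin":0},{"grip":50,"x":1,"y":3,"z":-53,"spin":0},{"grip":50,"x":1,"y":3,"z":-53,"spin":0},{"grip":64,"x":1,"y":3,"z":-53,"spin":0},{"grip":72,"x":1,"y":3,"z":-53,"spin":0},{"grip":80,"x":1,"y":3,"z":-53,"spin":0},{"grip":84,"x":1,"y":3,"z":-53,"spin":0}]'
python3 -m inch '[{"grip":84,"x":0,"y":0,"z":0,"spin":0},{"grip":84,"x":0,"y":0,"z":30,"spin":0},{"grip":84,"x":0,"y":0,"z":70,"spin":0},{"grip":84,"x":0,"y":0,"z":90,"spin":0},{"grip":84,"x":0,"y":0,"z":90,"spin":0},{"grip":84,"x":0,"y":0,"z":90,"spin":0},{"grip":84,"x":0,"y":0,"z":90,"spin":0},{"grip":84,"x":0,"y":0,"z":90,"spin":0},{"grip":84,"x":0,"y":0,"z":90,"spin":0},{"grip":84,"x":0,"y":0,"z":90,"spin":0}]'
python3 - <<'E'
from h import *
s=bot.observe();print(s["eef_pos"])
for z in (.094,.12): lids2("scene",z); im2=lids2("side",z)
save("s7",cv2.resize(im2[190:280,150:250],None,fx=5,fy=5))
E
```

```text
clock: 33.33
eef_pos: [0.4335, -0.1971, 0.0895]
orientation: [-2.849, 1.289, 0.028]
wrist_force: [0.2, 0.2, 0.4]
gripper_width: 0.082
clock: 34.17
eef_pos: [0.4329, -0.1966, 0.1783]
orientation: [-2.848, 1.289, 0.032]
wrist_force: [0.4, 0.5, -0.5]
gripper_width: 0.0839
[ 0.43291463 -0.19663784  0.17825069]
scene [270.2 136.8] [266 131  10  11  61] [ 0.3326 -0.0586] bbox ctr [ 0.3288 -0.0579]
scene [222.  155.8] [215 150  15  12 144] [ 0.4385 -0.2034] bbox ctr [ 0.4374 -0.2035]
scene [296.7 217. ] [279 211  36  14 348] [0.6433 0.0501] bbox ctr [0.645  0.0495]
side [252.5 163.9] [246 151  16  22 196] [0.6062 0.0013] bbox ctr [0.6132 0.0097]
side [163.8 212.5] [158 204  13  18 165] [ 0.3165 -0.0727] bbox ctr [ 0.317  -0.0731]
side [225.  233.1] [216 225  19  17 266] [ 0.4396 -0.2027] bbox ctr [ 0.4397 -0.2025]
scene [270.3 137.6] [266 133   9  10  42] [ 0.3632 -0.0555] bbox ctr [ 0.3628 -0.0567]
scene [221.9 155.8] [215 150  15  13 144] [ 0.4621 -0.1969] bbox ctr [ 0.463  -0.1965]
scene [296.7 217. ] [279 211  36  14 353] [0.6606 0.0487] bbox ctr [0.6622 0.0483]
side [252.5 163.9] [246 151  16  22 196] [ 0.5951 -0.0243] bbox ctr [ 0.6019 -0.0162]
side [163.5 212.4] [157 204  14  18 178] [ 0.3146 -0.0954] bbox ctr [ 0.3144 -0.0956]
side [224.9 233.1] [216 225  19  17 263] [ 0.4339 -0.2215] bbox ctr [ 0.4342 -0.2212]
```

View pics/s7.png

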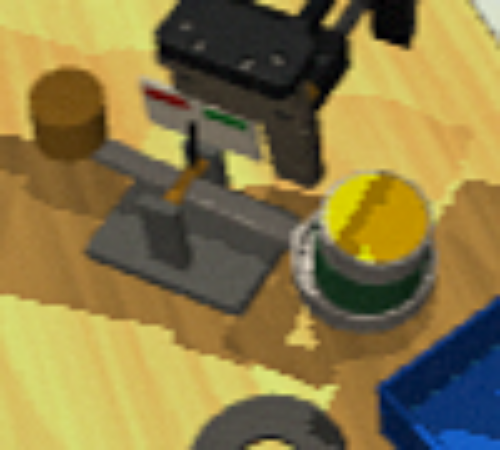

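The slug is up and the pan is down at (365,260), so tin 3 is heavy too.

```bash
python3 -m inch '[{"grip":84,"x":4,"y":-4,"z":-40,"spin":0},{"grip":84,"x":4,"y":-4,"z":-80,"spin":0},{"grip":84,"x":4,"y":-4,"z":-115,"spin":0},{"grip":84,"x":4,"y":-4,"z":-118,"spin":0},{"grip":84,"x":4,"y":-4,"z":-118,"spin":0},{"grip":50,"x":4,"y":-4,"z":-118,"spin":0},{"grip":50,"x":4,"y":-4,"z":-118,"spin":0},{"grip":50,"x":4,"y":-4,"z":-118,"spin":0},{"grip":50,"x":4,"y":-4,"z":-118,"spin":0},{"grip":50,"x":4,"y":-4,"z":-118,"spin":0}]' 20
python3 -m inch '[{"grip":50,"x":0,"y":0,"z":10,"spin":0},{"grip":50,"x":0,"y":0,"z":30,"spin":0},{"grip":50,"x":0,"y":0,"z":60,"spin":0},{"grip":50,"x":0,"y":0,"z":90,"spin":0},{"grip":50,"x":10,"y":10,"z":110,"spin":7},{"grip":50,"x":40,"y":30,"z":110,"spin":14},{"grip":50,"x":70,"y":50,"z":100,"spin":21},{"grip":50,"x":100,"y":70,"z":90,"spin":28},{"grip":50,"x":130,"y":90,"z":80,"spin":35},{"grip":50,"x":160,"y":105,"z":70,"spin":42}]'
python3 - <<'E'
from h import *
s=bot.observe(); T=R.from_rotvec(s["orientation"]).as_matrix(); print("jaw",np.degrees(np.arctan2(T[1,1],T[0,1])),s["eef_pos"])
for c in ("scene","side"):
    bot.capture(c); K,E=cam(c)
    for r in bot.spot_point(c,"tin_a"): print(c,np.round(r["position"]),round(r["p"],2),ray(K,E,r["position"],0).round(2))
E
```

```text
clock: 35.2
eef_pos: [0.4386, -0.2019, 0.0629]
orientation: [-2.849, 1.289, 0.024]
wrist_force: [-0.4, 0.2, 4.7]
gripper_width: 0.0576
clock: 36.03
eef_pos: [0.5997, -0.095, 0.1331]
orientation: [-3.129, 0.172, 0.03]
wrist_force: [0.3, -0.9, -0.8]
gripper_width: 0.058
jaw -96.30470161845376 [ 0.59970439 -0.09498141  0.13306825]
scene [247. 192.] 0.8 [ 0.5  -0.12  0.  ]
scene [306. 229.] 0.76 [0.62 0.08 0.  ]
scene [285. 229.] 0.7 [0.63 0.02 0.  ]
side [248. 168.] 0.73 [0.63 0.08 0.  ]
side [260. 186.] 0.67 [ 0.63 -0.01  0.  ]
side [251. 179.] 0.51 [0.61 0.03 0.  ]
```

```bash
python3 -m inch '[{"grip":50,"x":15,"y":4,"z":-20,"spin":5},{"grip":50,"x":26,"y":5,"z":-40,"spin":9},{"grip":50,"x":26,"y":5,"z":-60,"spin":9},{"grip":50,"x":26,"y":5,"z":-85,"spin":9},{"grip":50,"x":26,"y":5,"z":-100,"spin":9},{"grip":50,"x":26,"y":5,"z":-107,"spin":9},{"grip":50,"x":26,"y":5,"z":-107,"spin":9}]'
python3 -m inch '[{"grip":50,"x":0,"y":0,"z":-1,"spin":0},{"grip":50,"x":2,"y":0,"z":-2,"spin":0},{"grip":50,"x":5,"y":0,"z":-2,"spin":0},{"grip":50,"x":8,"y":0,"z":-2,"spin":0},{"grip":50,"x":11,"y":0,"z":-2,"spin":0},{"grip":50,"x":13,"y":0,"z":-2,"spin":0}]' 5
python3 -m inch '[{"grip":62,"x":0,"y":0,"z":0,"spin":0},{"grip":70,"x":0,"y":0,"z":0,"spin":0},{"grip":78,"x":0,"y":0,"z":0,"spin":0},{"grip":84,"x":-2,"y":0,"z":5,"spin":0},{"grip":84,"x":-6,"y":0,"z":40,"spin":0},{"grip":60,"x":-6,"y":0,"z":80,"spin":0},{"grip":0,"x":-40,"y":-40,"z":95,"spin":0},{"grip":0,"x":-80,"y":-70,"z":95,"spin":0},{"grip":0,"x":-80,"y":-70,"z":95,"spin":0},{"grip":0,"x":-80,"y":-70,"z":95,"spin":0}]'
python3 - <<'E'
from h import *
lids2("scene");im=lids2("side"); s=bot.observe(); print(s["eef_pos"],s["orientation"])
E
```

```text
clock: 36.82
eef_pos: [0.6232, -0.0925, 0.0268]
orientation: [-3.135, -0.06, 0.036]
wrist_force: [-0.8, 0.0, -0.8]
gripper_width: 0.0575
clock: 37.32
eef_pos: [0.6356, -0.0929, 0.0252]
orientation: [-3.135, -0.06, 0.04]
wrist_force: [-6.1, -1.3, 3.0]
gripper_width: 0.0578
clock: 38.15
eef_pos: [0.5535, -0.1654, 0.1213]
orientation: [-3.137, -0.055, 0.039]
wrist_force: [-0.3, 0.7, -0.6]
gripper_width: 0.0531
scene [271.4 139.1] [267 134   9  11  30] [ 0.3075 -0.056 ] bbox ctr [ 0.3072 -0.0575]
scene [248. 213.] [240 207  17  13 178] [ 0.6241 -0.0927] bbox ctr [ 0.624  -0.0928]
scene [296.7 217. ] [279 211  36  14 353] [0.6201 0.0515] bbox ctr [0.6218 0.051 ]
side [144.   79.9] [142  77   5   6  21] [0.4258 0.6673] bbox ctr [0.4263 0.6704]
side [163.3 216.1] [155 208  17  17 174] [ 0.3136 -0.0536] bbox ctr [ 0.313  -0.0531]
[ 0.55559836 -0.16316794  0.12073413] [-3.1353579  -0.05763428  0.03773334]
```

```bash
python3 -m inch '[{"grip":0,"x":40,"y":0,"z":0,"spin":-2},{"grip":0,"x":76,"y":0,"z":0,"spin":-2},{"grip":0,"x":76,"y":0,"z":0,"spin":-2},{"grip":0,"x":76,"y":0,"z":-40,"spin":-2},{"grip":0,"x":76,"y":0,"z":-80,"spin":-2},{"grip":0,"x":76,"y":0,"z":-97,"spin":-2},{"grip":0,"x":76,"y":0,"z":-97,"spin":-2},{"grip":0,"x":75,"y":10,"z":-97,"spin":-2},{"grip":0,"x":75,"y":18,"z":-97,"spin":-2},{"grip":0,"x":74,"y":26,"z":-97,"spin":-2}]'
python3 -m inch '[{"grip":0,"x":0,"y":8,"z":0,"spin":0},{"grip":0,"x":-1,"y":18,"z":0,"spin":0},{"grip":0,"x":-1,"y":28,"z":0,"spin":0},{"grip":0,"x":-2,"y":38,"z":0,"spin":0},{"grip":0,"x":-3,"y":48,"z":0,"spin":0},{"grip":0,"x":-3,"y":56,"z":0,"spin":0},{"grip":0,"x":-3,"y":56,"z":0,"spin":0}]'
python3 - <<'E'
from h import *
lids2("scene");im=lids2("side"); s=bot.observe(); print(s["eef_pos"],s["wrist_force"],rk(*s["eef_pos"][:2]))
E
```

```text
clock: 39.08
eef_pos: [0.6317, -0.1365, 0.0265]
orientation: [-3.137, -0.004, 0.031]
wrist_force: [0.2, -4.3, 1.8]
gripper_width: 0.0006
clock: 39.67
eef_pos: [0.6284, -0.0785, 0.0264]
orientation: [-3.137, -0.006, 0.031]
wrist_force: [-0.1, 0.5, 0.4]
gripper_width: 0.0006
scene [267.9 215.2] [260 208  17  14 163] [ 0.6244 -0.0332] bbox ctr [ 0.6219 -0.0333]
scene [299.1 217.2] [283 211  33  14 334] [0.6198 0.0585] bbox ctr [0.6209 0.0583]
side [144.  80.] [142  77   5   7  22] [0.4254 0.6663] bbox ctr [0.4255 0.6667]
side [252.1 166.8] [239 150  27  35 309] [0.6146 0.0242] bbox ctr [0.6141 0.0236]
side [164.8 219. ] [158 213  13  12  61] [ 0.3148 -0.0654] bbox ctr [ 0.3132 -0.0628]
[ 0.62854456 -0.07998236  0.02632196] [-0.78976805 -0.45280413  0.08944962] [ 0.0026 -0.076 ]
```

```bash
python3 -m inch '[{"grip":0,"x":0,"y":8,"z":0,"spin":0},{"grip":0,"x":-1,"y":16,"z":0,"spin":0},{"grip":0,"x":-1,"y":24,"z":0,"spin":0},{"grip":0,"x":-2,"y":32,"z":0,"spin":0},{"grip":0,"x":-2,"y":40,"z":0,"spin":0},{"grip":0,"x":-3,"y":47,"z":0,"spin":0},{"grip":0,"x":-3,"y":54,"z":0,"spin":0},{"grip":0,"x":-3,"y":54,"z":0,"spin":0},{"grip":0,"x":-3,"y":35,"z":0,"spin":0},{"grip":0,"x":-3,"y":20,"z":30,"spin":0}]'
python3 -m inch '[{"grip":0,"x":-10,"y":-10,"z":60,"spin":0},{"grip":0,"x":-40,"y":-30,"z":100,"spin":0},{"grip":0,"x":-80,"y":-50,"z":140,"spin":0},{"grip":0,"x":-120,"y":-80,"z":180,"spin":0},{"grip":0,"x":-160,"y":-110,"z":200,"spin":0},{"grip":0,"x":-190,"y":-140,"z":200,"spin":0},{"grip":0,"x":-220,"y":-170,"z":200,"spin":0},{"grip":0,"x":-240,"y":-190,"z":200,"spin":0},{"grip":0,"x":-240,"y":-190,"z":200,"spin":0},{"grip":0,"x":-240,"y":-190,"z":200,"spin":0}]'
python3 - <<'E'
from h import *
im=lids2("scene");im2=lids2("side")
save("f1",np.hstack([cv2.resize(im[130:250,190:370],(600,400))[:, :],cv2.resize(im2[110:230,200:260],(200,400))]))
K,E=cam("scene")
for y in (0,.02): print(y,proj(K,E,np.r_[wr(.003,y),.059]).round(1))
E
```

```text
clock: 40.6
eef_pos: [0.6204, -0.0578, 0.05]
orientation: [-3.132, -0.007, 0.05]
wrist_force: [-0.8, -0.4, -1.8]
gripper_width: 0.0003
clock: 41.43
eef_pos: [0.3779, -0.25, 0.2511]
orientation: [-3.134, -0.003, 0.05]
wrist_force: [-0.6, 0.1, 0.6]
gripper_width: 0.0005
scene [272.6 140.1] [269 134   8  12  54] [ 0.3119 -0.0513] bbox ctr [ 0.309 -0.052]
side [246.4 156.8] [232 141  30  32 384] [0.6168 0.0739] bbox ctr [0.6178 0.075 ]
side [163.8 215.2] [156 209  15  13  74] [ 0.3158 -0.0512] bbox ctr [ 0.3139 -0.0496]
0 [277.7 216.3]
0.02 [284.5 216.6]
```

View pics/f1.png

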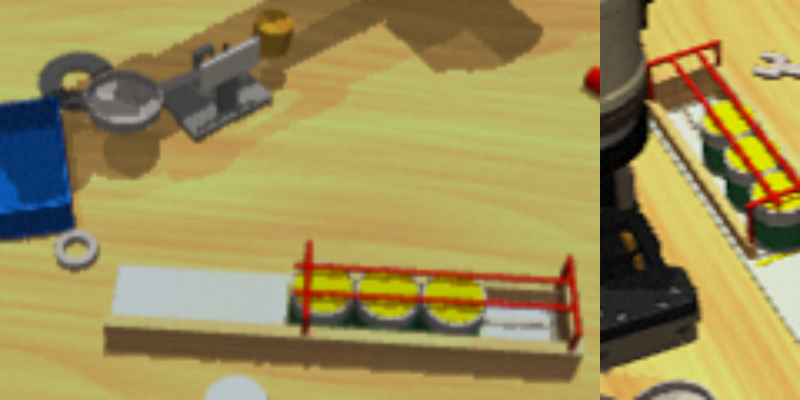

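All three tins stand upright in a row along the wall. The last lid is at about px 287 in the scene image, where the mouth line projects to 278, so its centre is about 27 mm past the mouth. The bystanders in these crops are undisturbed, and no other tin shows. Handing in.

Run:
```python
from workcell import bot
print(bot.finish_job())
```

```text
the job is handed in; nothing more can be done
None
```

I weighed all three tins on the bench, and each one tipped the pan down. All three went back in stock through the rack mouth, so nothing went into the blue tray. The arm's clock was at about 41 s when I handed in.

**Last checks:** the final scene and side pictures show the three tins standing upright in a row along the wall, under the red guard. The last tin's centre is about 25 mm past the mouth line. The robot was clear of everything. The bystanders visible in those crops looked unmoved, but I did not measure each one again.

**What went wrong on the way:**
- **First tin:** it stood too far from the wall, so the first push steered it away from the wall on the runway. I nudged it back against the wall, with a short force of about 25 N against it, and pushed it in. I set the other two against the wall before pushing.
- **First move:** the first move command was refused for missing keys, and nothing moved.

No fourth tin appeared in either fixed camera's view, so I took the three as complete.

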